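Load the sample jar and swing the carrier bar home

TASK

Stand the squat screw-cap jar upright in the round seat of the flat carrier bar and let go of it. Then push the bar's free end round its pivot pin, clockwise seen from above, past the sprung catch until it is held clicked in between the catch and the sprung stop plunger; press by feel, without driving the plunger to the bottom. Leave the jar standing in its seat and everything else where it is.

Things in the scene. Friction and masses are not known exactly. Their poses are not given: they have to be found in the camera images.
- jar_center (a point): The sample jar, half-way up: squat glass jar of grey salt with a wide white screw cap, 51 mm in diameter, 97 mm high, 0.1 to 0.2 kg, loose, standing on the worktop at the robot's right. The slimmer bottle with a narrower ribbed cap near it is not wanted.
- bottle_center (a point): A bystander, half-way up: slimmer white plastic bottle with a narrow ribbed screw cap, 46 mm in diameter, 90 mm high; it may stand where the jar might have stood. Leave alone.
- pin (a point): Top middle of the cap nut on the fixed pivot pin, 30 mm above the worktop. The carrier bar turns about this vertical pin (0.5 mm play all round). The pin stands near the right end of a grey base plate, 164 x 330 mm and 10 mm thick, fixed to the worktop; a grey sensor head 58 mm high stands on the plate beyond the jar seat's final place.
- seat (a point): Centre of the floor of the jar seat on the bar, 21 mm above the worktop, 85 mm from the pin: a white cup 60 mm inside, 66 mm outside, rim 13 mm above its floor; it turns with the bar. The bar is a loose flat aluminium bar, 30 mm wide, 8 mm thick, lying on the plate with its hole on the pin; a 14 mm wide tongue at its free end reaches 250 mm from the pin.
- post (a point): Middle of the upright round steel push post on the bar, 195 mm from the pin, 31 mm above the worktop; 14 mm in diameter, from 18 to 44 mm above the worktop. Push here, on the side towards the robot, square to the bar, so that it turns clockwise seen from above. The bar starts 0.14 to 0.53 rad short of home and is slide-coated: friction 1 to 2 N at the post.
- flask: A bystander: conical flask, 104 mm in diameter, 176 mm high, origin at the middle of its foot. Leave alone.
- stopper: A bystander: black rubber stopper, 32 mm in diameter, 28 mm high, origin at the middle of its foot. Leave alone.
- stand: The base plate with the pin; origin on the worktop under the pin, y along the bar's middle home direction, x the way the free end is swung. Catch and plunger sit on a dark carriage at the plate's far left corner, set anew each time by up to 32 mm either way along the swing; its place is not given, so home must be felt, and can lie 0.13 rad either side of y.
- plunger (a joint): How far the stop plunger is pressed in (m): 0 out, 0.0075 bottom; 1 N to start it, then 2 N per mm, working 238 mm from the pin. The sprung catch (a bump of 3 to 6 N at the post, 25 mm before home) rides on the tongue's end, then snaps in behind it at about 3 mm. On release the plunger stays pressed 2 to 3 mm. A push of 14 N at the post is surely past the click; over 20 N is ramming.
Mind the look-alikes: they are no part of the job. Leave any black look-alike of the part that bears jar_center alone.

How it is judged:
On the way, in this order (a step that is already met when the one before it is completed fails the run):
1. the jar stands in the seat, let go (horizontal distance between jar_center and seat below 0.008 m and z of jar_center in the frame of seat below 0.054 m and angle between jar_center's own z axis and vertical below 0.1 rad and contact force between the fingers and jar below 0.1 N), for 0.2 s.
2. the bar has been pushed home so that the plunger is pressed in (value of joint plunger above 0.0028 m), for 0.05 s.
At the end, for the whole second after the job is handed in: The bar is held by the catch with the plunger pressed 1.2 to 4 mm in, nothing pushing it; the jar stands upright (within 6 degrees) and at rest in the seat, its axis within 8 mm of the seat's (value of joint plunger between 0.0012 and 0.004 m and horizontal distance between jar_center and seat below 0.008 m and z of jar_center in the frame of seat below 0.054 m and angle between jar_center's own z axis and vertical below 0.1 rad and linear speed of jar below 0.02 m/s); the robot touches nothing.
It fails at once if the plunger is driven to the bottom (over 7.3 mm) (value of joint plunger above 0.0073 m).
It fails at once if the jar is tipped over 30 degrees (angle between jar_center's own z axis and vertical above 0.52 rad).
It fails at once if a bystander is moved over 30 mm (distance of any of bottle_center, flask, stopper from where it was at the start of the episode above 0.03 m).
It also fails if it takes over 72 s, if anything falls off the work surface, if the arm or the gripper's body presses on something with over 40 N, if the wrist force passes 120 N, or if a joint passes its speed limit or range.

ROBOT

A 6-joint arm with a two-finger parallel gripper is mounted at the origin on a cart in front of the work surface, level with it; the furniture and walls round the work are solid. World frame = base frame: x ahead of the robot, y to its left, z up, the work surface at z = 0. Lengths are in m, angles in rad, forces in N, time in s.
With the tool pointing down it reaches from about 0.375 to 0.9 m from the base axis. Payload 3.1 kg.
Tool frame: the origin (TCP) lies midway between the tips of the shut fingers; the grasp point (between the pads) lies 19 mm behind it; x points along the fingers, z is the direction in which the jaws open and shut, and the axes are right-handed (so a half turn about x gives the same grasp; the last joint's range is limited). The gripper opens to 85 mm and grips with 20 to 120 N. Pads are 22 mm wide; open, the fingers measure 114 mm over their backs; the gripper's body (76 mm by 85 mm) begins 54 mm behind the grasp point. The pads swing forward as they close: fully open they stand 13 mm farther back than shut.
Start: joints at [1.119, 0.527, 1.433, -0, 1.181, -0.178], TCP at [0.169, 0.602, 0.231] pointing down, gripper open.
Joint ranges: [-3.08, 3.08], [-0.75, 2.2], [0.22, 2.44], [-1.43, 4.57], [0, 2.65], [-2.85, 2.85]. Speed limits (rad/s): [2.79, 2.79, 3.14, 3.14, 3.14, 3.14].

INTERFACE

Orientations are given as a unit quaternion [x, y, z, w].
In Python, from station import telemetry, optics, manip gives the robot as it stands.
- The arm moves only by the tool step_arm, never from a script. Its argument "commands" is a list of rows, each a list of 4 numbers: the shift along the tool's x, y, z in m, then the turn about the tool's x in rad. A call has 1 to 8 rows; each row is the pose to reach, as a shift and turn from the pose measured when the call began, along the tool's axes at that moment; what a row does not reach only later rows make up. A row lasts 1/12 s, in which the tool goes at most 41.7 mm and 7.16 degrees, less where a joint would pass 70% of its speed; a pose out of reach is approached as far as the arm can. A call with a gripper value outside its range is refused whole. "jaw" is the finger opening in m, from 0 to 0.0854, set as the call begins (left out, the last holds). The fingers move at their own pace and stop on an object; "grip_force" is the grip in N (left out, the last holds). Time passes only in rows, so rows that repeat a pose let the fingers close. It gives the time, the measured TCP pose, the force and the opening at its end, in the units of the state.
- telemetry.sense(): the state, without advancing time (a new reading comes with each control period).
- optics.snapshot(name): name is "scene" or "side" or "wrist"; returns the picture (384x512x3 uint8, red, green, blue); there is no depth.
- optics.camera_params(name): a dict with "mtx" (3x3 intrinsics, pixels), "origin" and "attitude" of the camera in the world. Camera axes: x right, y down, z forward; pixel columns grow to the right and rows downward; lengths in m; the calibration is good to about 2 mm. The wrist camera is an equidistant fisheye: a pixel r from the principal point sees the ray r / f radians off the axis. A picture is of the moment at which its call begins: read the wrist's pose just before it. camera_params takes no time and is no camera call; for the wrist camera it gives the pose at the moment of the call.
- manip.sign_off(): hands the job in, once; it reports no verdict.
The state is a dict: "t": time; "q": joint angles; "qd": joint speeds; "tau": joint torques, N m; "tcp_pos": TCP position; "tool_rot": TCP orientation; "force": force on the tool from outside, world axes, zero at the start; "ft_torque": the same for the moment, N m; "finger_gap": opening from 0.0 (shut) to 1.0 (fully open).
Only numpy, scipy, OpenCV 4.12 (cv2) and the standard library are available. Lean on these libraries where they do the work, as an engineer would, in place of code of your own. Each camera call takes 0.05 s, during which the arm holds its last target.

## Working session

There is one attempt and no reset: what is moved stays moved. The work goes in short steps, Python scripts to look and compute and a tool call to move; the robot and the scene stay as the last step left them, time stands still between calls to the robot, and variables do not carry over. Pictures are saved under pics/ and viewed, and the job is handed in when it is done.

Besides the shell and the picture viewer there is one more tool, called after ">>>" as name([rows], argument=value, ...), one row to a line, values as JSON. step_arm: Moves the arm, as the interface text tells. Its arguments: {"type":"object","properties":{"commands":{"type":"array","items":{"type":"array","items":{"type":"number"}}},"jaw":{"type":"number"},"grip_force":{"type":"number"}},"required":["commands"]}

```bash
ls; mkdir -p pics; python3 - <<'E'
from station import telemetry, optics
import cv2
print(telemetry.sense())
for n in ["scene","side","wrist"]:
    p=optics.camera_params(n); print(n,p)
    im=optics.snapshot(n); cv2.imwrite(f"pics/{n}0.png",im[:,:,::-1])
E
```

```text
pics
{'t': 0.0, 'q': array([ 1.11847875e+00,  5.28474616e-01,  1.43391207e+00,  3.05179252e-05,
        1.18136960e+00, -1.78479029e-01]), 'qd': array([-1.00311540e-03, -4.47889006e-05, -1.10959371e-05,  2.11504778e-03,
       -8.35598661e-04,  2.15698414e-05]), 'tau': array([-9.39724632e-04, -4.42345047e+01, -1.78025919e+01, -3.27498692e-04,
        8.39429442e-03,  3.02074632e-06]), 'tcp_pos': array([0.16865293, 0.60107601, 0.23032531]), 'tool_rot': array([-0.42740868,  0.56425521,  0.42673359,  0.56288215]), 'force': array([ 0.18029188, -0.08172215,  0.0330228 ]), 'ft_torque': array([-0.00210769, -0.01305419, -0.02608283]), 'finger_gap': 0.9984146906845387}
scene {'mtx': array([[478.94504689,   0.        , 242.91260448],
       [  0.        , 478.94504689, 194.43785437],
       [  0.        ,   0.        ,   1.        ]]), 'origin': array([-0.24116239, -0.66363713,  0.99810458]), 'attitude': array([ 0.83230997, -0.38086245,  0.16734392, -0.36633308])}
side {'mtx': array([[377.68897   ,   0.        , 257.31417582],
       [  0.        , 377.68897   , 199.30701475],
       [  0.        ,   0.        ,   1.        ]]), 'origin': array([ 0.59513044, -0.90391881,  0.67407829]), 'attitude': array([ 0.88315658,  0.01585346, -0.01668491, -0.46851332])}
wrist {'mtx': array([[297.31863964,   0.        , 251.42943726],
       [  0.        , 297.31863964, 189.15501923],
       [  0.        ,   0.        ,   1.        ]]), 'origin': array([0.10157268, 0.62102683, 0.3740969 ]), 'attitude': array([0.78975318, 0.59744064, 0.08305848, 0.11160594])}
```

View pics/scene0.png

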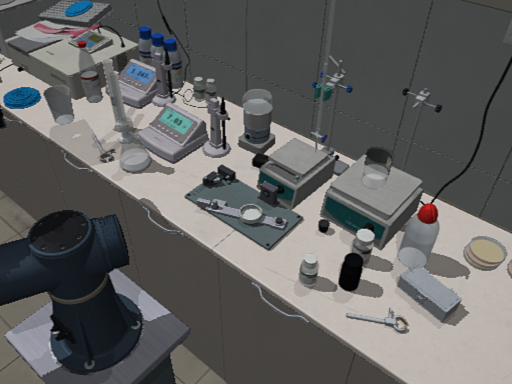

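View pics/side0.png

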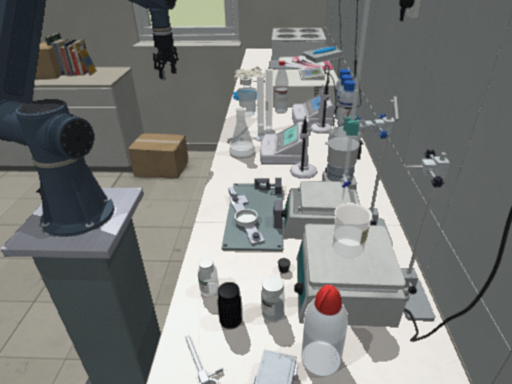

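View pics/wrist0.png

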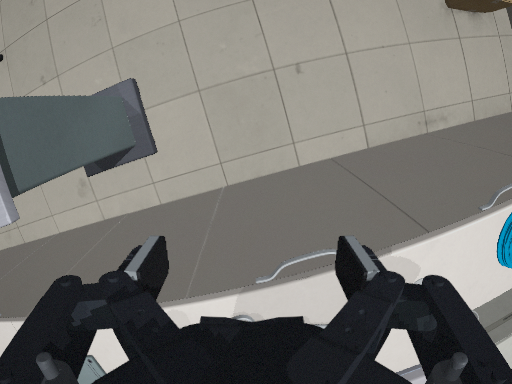

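```bash
python3 - <<'E'
import cv2
a=cv2.imread("pics/scene0.png");b=cv2.imread("pics/side0.png")
def c(im,x,y,w,h,s,n): cv2.imwrite("pics/"+n,cv2.resize(im[y:y+h,x:x+w],None,fx=s,fy=s,interpolation=cv2.INTER_CUBIC))
c(a,180,140,130,110,6,"s_bar.png"); c(a,285,210,110,90,7,"s_jar.png")
c(b,215,165,100,95,6,"d_bar.png"); c(b,185,245,120,90,6,"d_jar.png")
E
```

```text
(no output)
```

View pics/s_bar.png

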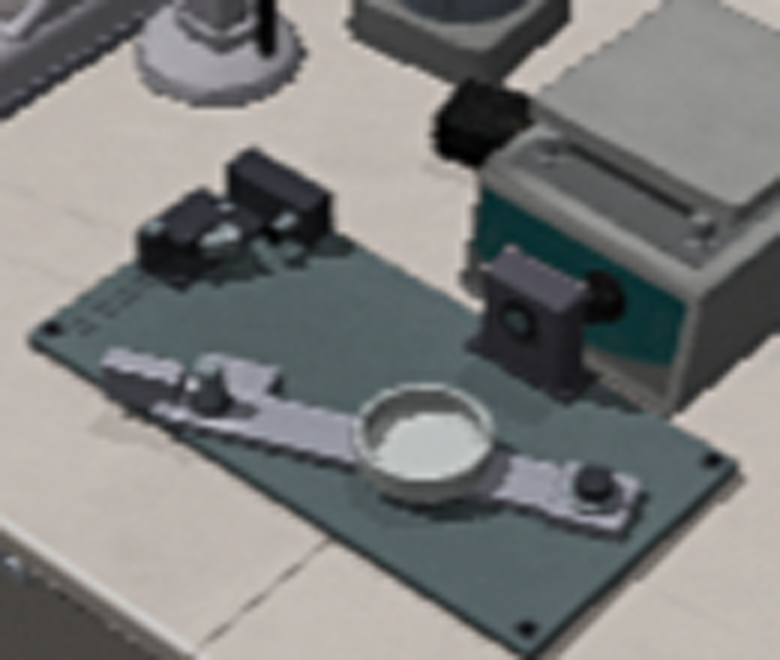

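View pics/s_jar.png

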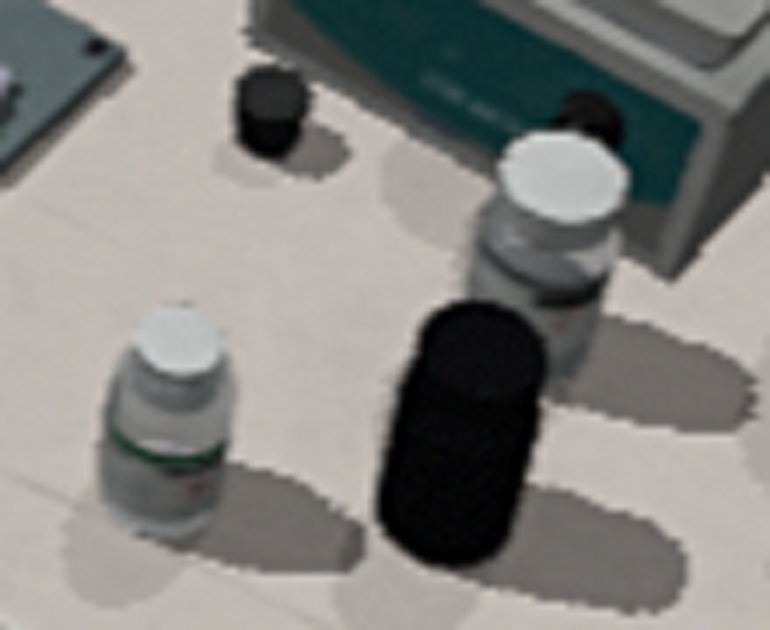

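View pics/d_bar.png

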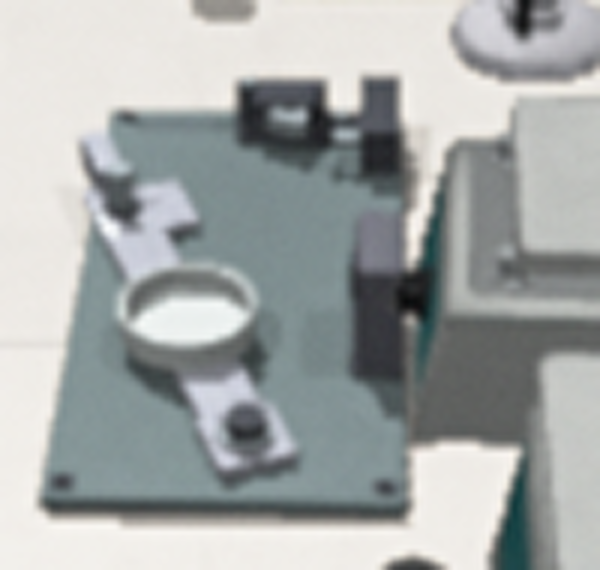

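View pics/d_jar.png

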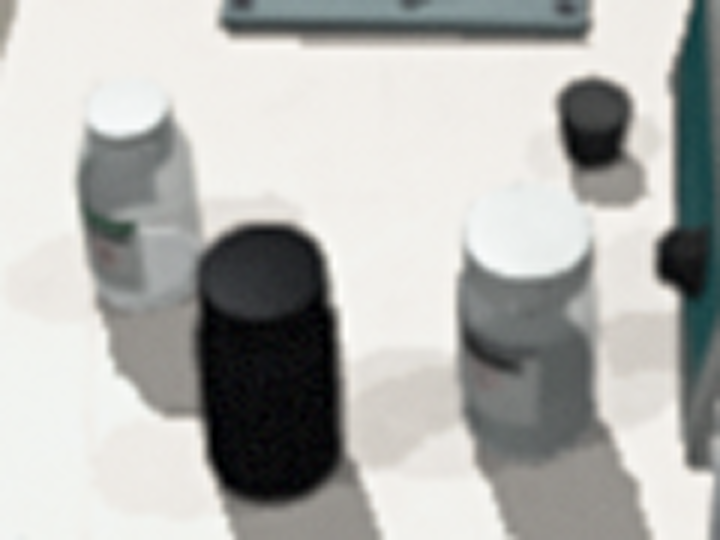

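```bash
cat > h.py <<'E'
import numpy as np
from scipy.spatial.transform import Rotation as R
from station import telemetry, optics
def ray(n,uv,p=None):
    p=p or optics.camera_params(n); K=p["mtx"]
    x=(uv[0]-K[0,2])/K[0,0]; y=(uv[1]-K[1,2])/K[1,1]
    if n=="wrist":
        r=np.hypot(x,y); d=np.array([x/r*np.sin(r),y/r*np.sin(r),np.cos(r)])
    else: d=np.array([x,y,1.])
    d=R.from_quat(p["attitude"]).apply(d); return np.array(p["origin"]),d/np.linalg.norm(d)
def tri(rays):
    A=0;b=0
    for o,d in rays:
        M=np.eye(3)-np.outer(d,d);A=A+M;b=b+M@o
    x=np.linalg.solve(A,b)
    return x,[np.linalg.norm(np.cross(x-o,d)) for o,d in rays]
def atz(r,z): o,d=r; return o+d*(z-o[2])/d[2]
def proj(n,X,p=None):
    p=p or optics.camera_params(n);K=p["mtx"]
    c=R.from_quat(p["attitude"]).inv().apply(np.array(X)-p["origin"])
    if n=="wrist":
        th=np.arctan2(np.hypot(c[0],c[1]),c[2]); h=np.hypot(c[0],c[1]); return K[:2,2]+K[0,0]*th*c[:2]/h
    return K[:2,2]+K[0,0]*c[:2]/c[2]
E
python3 - <<'E'
from h import *
np.set_printoptions(precision=4,suppress=True)
s=lambda a,b:(180+a/6,140+b/6); s2=lambda a,b:(285+a/7,210+b/7)
d=lambda a,b:(215+a/6,165+b/6); d2=lambda a,b:(185+a/6,245+b/6)
for n,a,b,z in [("jar cap",s2(563,178),d2(530,232),.097),("bottle",s2(180,342),d2(128,110),.09),("black",s2(483,352),d2(262,272),.097),
 ("pin",s(597,475),d(243,412),.03),("rim",s(425,440),d(188,307),.034),("post",s(208,367),d(113,182),.044),
 ("corner R far",s(714,460),d(385,487),.01),("cornerRnear",s(528,628),d(62,482),.01),("cornerL near",s(53,328),d(127,118),.01),("stop",s2(272,95),d2(595,100),.028)]:
    ra,rb=ray("scene",a),ray("side",b)
    print(n,*tri([ra,rb]),atz(ra,z)[:2],atz(rb,z)[:2])
E
```

```text
jar cap [ 0.5955 -0.355   0.0913] [np.float64(0.0006438918091866186), np.float64(0.0006438918091866211)] [ 0.5896 -0.3575] [ 0.5958 -0.3596]
bottle [ 0.4454 -0.2905  0.0834] [np.float64(0.00025662677537629565), np.float64(0.0002566267753764484)] [ 0.4402 -0.2935] [ 0.4471 -0.297 ]
black [ 0.505  -0.3759  0.0913] [np.float64(0.0006018994028761195), np.float64(0.0006018994028761229)] [ 0.4998 -0.3782] [ 0.5061 -0.3803]
pin [ 0.5465 -0.1191  0.0309] [np.float64(9.520529367597027e-05), np.float64(9.520529367596088e-05)] [ 0.5472 -0.1187] [ 0.5465 -0.1179]
rim [ 0.5157 -0.0388  0.0273] [np.float64(0.0015864483646500969), np.float64(0.0015864483646502534)] [ 0.5089 -0.0447] [ 0.5171 -0.0454]
post [0.4728 0.0624 0.0367] [np.float64(0.003507105364268452), np.float64(0.003507105364268502)] [0.4708 0.0607] [0.4732 0.0457]
corner R far [ 0.61   -0.1431  0.0088] [np.float64(0.00041633378655291217), np.float64(0.00041633378655287867)] [ 0.6086 -0.1441] [ 0.6101 -0.1439]
cornerRnear [ 0.4666 -0.1424  0.0081] [np.float64(8.78901076816539e-05), np.float64(8.78901076816304e-05)] [ 0.4652 -0.1434] [ 0.467  -0.1444]
cornerL near [0.4678 0.1685 0.0063] [np.float64(0.0006279462729148103), np.float64(0.0006279462729149179)] [0.4657 0.1661] [0.4683 0.1615]
stop [ 0.6212 -0.2196  0.0244] [np.float64(0.001484300332432493), np.float64(0.001484300332432595)] [ 0.6165 -0.2225] [ 0.6217 -0.2214]
```

```bash
cat >> h.py <<'E'
def cmd(target,yaw=None):
    """world target TCP -> tool shift; yaw: wanted world angle of tool z (mod pi)"""
    s=telemetry.sense();T=R.from_quat(s["tool_rot"]).as_matrix()
    sh=T.T@(np.array(target)-s["tcp_pos"])
    tz=np.arctan2(T[1,2],T[0,2]); out=[]
    return sh,tz,s["tcp_pos"]
E
python3 - <<'E'
from h import *
np.set_printoptions(precision=4,suppress=True)
print(R.from_quat(telemetry.sense()["tool_rot"]).as_matrix())
for n,a,b in [("tallcyl top",(110,65),(265,75)),("balL corner front",(337,223),(0,0))]:
    if b[0]: print(tri([ray("scene",a),ray("side",b)]))
print(cmd([0.45,0.0,0.40]))
s=telemetry.sense();p=optics.camera_params("wrist");T=R.from_quat(s["tool_rot"]).as_matrix()
print("cam in tool",T.T@(p["origin"]-s["tcp_pos"]), T.T@R.from_quat(p["attitude"]).as_matrix())
E
```

```text
[[-0.0007 -0.9627  0.2704]
 [-0.0015  0.2704  0.9627]
 [-1.      0.0003 -0.0016]]
(array([0.556 , 0.5964, 0.2527]), [np.float64(0.005956079903966223), np.float64(0.005956079903966531)])
(array([-0.1688, -0.4333, -0.503 ]), np.float64(1.2969603604461017), array([0.1687, 0.6012, 0.2306]))
cam in tool [-0.1436  0.07    0.0007] [[ 0.0003 -0.2759  0.9612]
 [-0.002  -0.9612 -0.2759]
 [ 1.     -0.0018 -0.0008]]
```

>>> step_arm([
  [-0.12,-0.45,-0.52,-0.274],
  [-0.12,-0.45,-0.52,-0.274],
  [-0.12,-0.45,-0.52,-0.274],
  [-0.12,-0.45,-0.52,-0.274],
  [-0.12,-0.45,-0.52,-0.274],
  [-0.12,-0.45,-0.52,-0.274],
  [-0.12,-0.45,-0.52,-0.274],
  [-0.12,-0.45,-0.52,-0.274],
])

```text
t: 0.82
tcp_pos: [0.3086, 0.3029, 0.2888]
tool_rot: [0.5, -0.5, -0.5, -0.499]
force: [1.5, 0.7, 0.1]
finger_gap: 1.002
```

```bash
python3 - <<'E'
from h import *
print(cmd([0.47,-0.02,0.35]))
E
```

```text
(array([-0.06082642, -0.16109719, -0.32312849]), np.float64(1.571641973993525), array([0.30858056, 0.30288909, 0.28875804]))
```

>>> step_arm([
  [-0.06,-0.16,-0.32,0],
  [-0.06,-0.16,-0.32,0],
  [-0.06,-0.16,-0.32,0],
  [-0.06,-0.16,-0.32,0],
  [-0.06,-0.16,-0.32,0],
  [-0.06,-0.16,-0.32,0],
  [-0.06,-0.16,-0.32,0],
  [-0.06,-0.16,-0.32,0],
])

```text
t: 1.48
tcp_pos: [0.4554, 0.0086, 0.3443]
tool_rot: [-0.5, 0.5, 0.5, 0.499]
force: [0.8, 0.3, -0.1]
finger_gap: 1.001
```

>>> step_arm([
  [0,-0.02,-0.04,0],
  [0,-0.02,-0.04,0],
  [0,-0.02,-0.04,0],
])

```text
t: 1.73
tcp_pos: [0.4763, -0.0338, 0.344]
tool_rot: [-0.499, 0.502, 0.499, 0.5]
force: [-0.4, 0.0, 0.2]
finger_gap: 1.001
```

```bash
cat >> h.py <<'E'
def snap(n,name):
    import cv2,pickle
    p=optics.camera_params(n); im=optics.snapshot(n)[:,:,::-1]; cv2.imwrite(f"pics/{name}.png",im); pickle.dump(p,open(f"pics/{name}.pkl","wb")); return im
def lp(name):
    import pickle; return pickle.load(open(f"pics/{name}.pkl","rb"))
def crop(name,x,y,w,h,s):
    import cv2
    im=cv2.imread(f"pics/{name}.png"); cv2.imwrite(f"pics/{name}_c{x}.png",cv2.resize(im[y:y+h,x:x+w],None,fx=s,fy=s,interpolation=cv2.INTER_CUBIC))
E
python3 - <<'E'
from h import *
print(cmd([0.47,-0.02,0.35])); snap("wrist","w1")
E
```

```text
(array([-0.00605561,  0.0063379 ,  0.01372143]), np.float64(1.5665852777609488), array([ 0.47627327, -0.0337568 ,  0.34395735]))
```

View pics/w1.png

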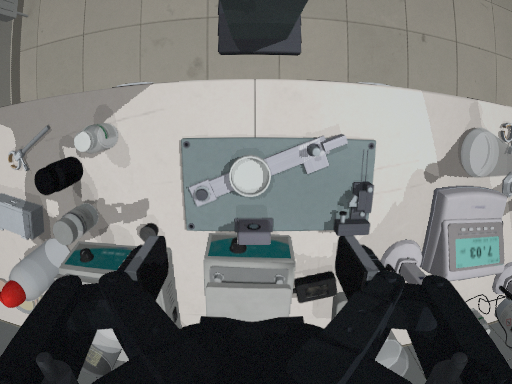

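```bash
python3 - <<'E'
from h import *
crop("w1",175,130,205,120,3.8); crop("w1",20,110,145,150,4)
E
```

```text
(no output)
```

View pics/w1_c175.png

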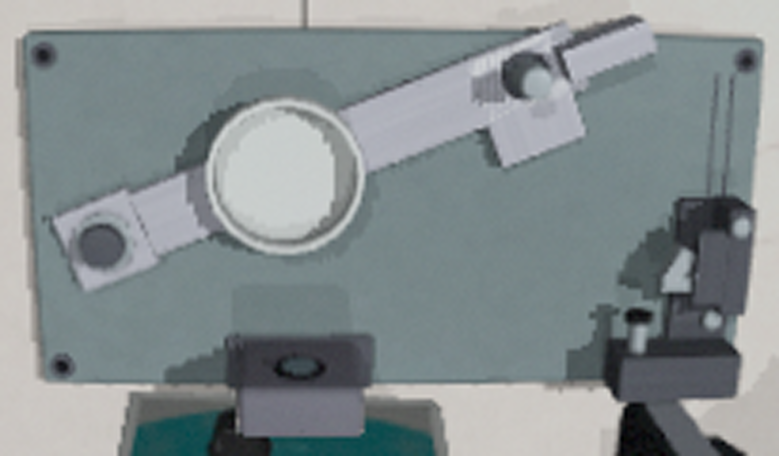

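View pics/w1_c20.png

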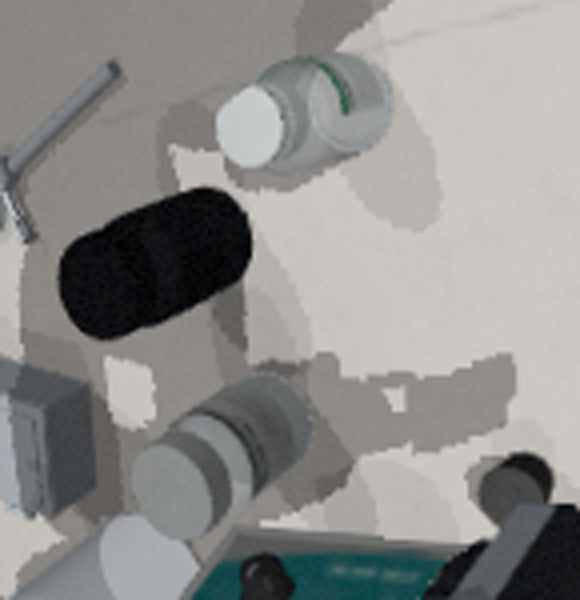

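```bash
python3 - <<'E'
from h import *
np.set_printoptions(precision=4,suppress=True)
p=lp("w1")
c=lambda a,b:(175+a/3.8,130+b/3.8); c2=lambda a,b:(20+a/4,110+b/4)
s=lambda a,b:(180+a/6,140+b/6); s2=lambda a,b:(285+a/7,210+b/7)
d=lambda a,b:(215+a/6,165+b/6); d2=lambda a,b:(185+a/6,245+b/6)
for n,w,z,a,b in [("pin",c(101,245),.03,s(597,475),d(243,412)),("rim",c(285,176),.034,s(425,440),d(188,307)),("floor?",c(283,176),.021,None,None),("post",c(538,82),.044,s(208,367),d(113,182)),
 ("nearR",c(43,55),.01,s(528,628),d(62,482)),("farR",c(62,366),.01,s(714,460),d(385,487)),("nearL",c(746,61),.01,s(53,328),d(127,118)),("tongue end",c(650,35),.018,s(107,353),None),("plunger tip",c(638,316),.03,None,None),("catch",c(665,292),.03,None,None),
 ("jarcap",c2(180,492),.097,s2(563,178),d2(530,232)),("black",c2(105,285),.097,s2(483,352),d2(262,272)),("bottle",c2(250,125),.09,s2(180,342),d2(128,110)),("ballfrontedge",c2(235,528),.05,None,None)]:
    r=[ray("wrist",w,p)]
    if a: r.append(ray("scene",a))
    if b: r.append(ray("side",b))
    print(n,atz(r[0],z), *(tri(r) if len(r)>1 else ()))
E
```

```text
pin [ 0.5459 -0.1151  0.03  ] [ 0.547  -0.1167  0.0287] [np.float64(0.0013991840420258207), np.float64(0.0017860378191805137), np.float64(0.0006233611927082558)]
rim [ 0.5152 -0.0362  0.034 ] [ 0.5165 -0.037   0.026 ] [np.float64(0.0010212556212884304), np.float64(0.00213765637885679), np.float64(0.0014781984620934193)]
floor? [ 0.5183 -0.0371  0.021 ]
post [0.4742 0.066  0.044 ] [0.4743 0.0662 0.0343] [np.float64(0.0022093975455400503), np.float64(0.0029922990939082986), np.float64(0.004770851709136522)]
nearR [ 0.4662 -0.1404  0.01  ] [ 0.4667 -0.1415  0.0073] [np.float64(0.0004775439285329221), np.float64(0.0006289302857115047), np.float64(0.00027706273406120474)]
farR [ 0.6108 -0.1408  0.01  ] [ 0.6109 -0.1419  0.0078] [np.float64(0.0009524951628960719), np.float64(0.0009394164594498821), np.float64(0.0007988268778271905)]
nearL [0.4678 0.1707 0.01  ] [0.4683 0.1713 0.0049] [np.float64(0.0015223708345129866), np.float64(0.0013728091665286748), np.float64(0.0013895959259847166)]
tongue end [0.4567 0.1211 0.018 ] [0.4558 0.1167 0.0299] [np.float64(0.0006185586261037604), np.float64(0.0006185586261038003)]
plunger tip [0.5806 0.1209 0.03  ]
catch [0.5694 0.1326 0.03  ]
jarcap [ 0.5929 -0.3471  0.097 ] [ 0.5962 -0.3538  0.0897] [np.float64(0.0007278640637216773), np.float64(0.0011887956068987143), np.float64(0.0009202730608688519)]
black [ 0.5029 -0.3667  0.097 ] [ 0.5053 -0.3745  0.0894] [np.float64(0.0010603901284390162), np.float64(0.0014720526119789477), np.float64(0.000892915536098256)]
bottle [ 0.4439 -0.2872  0.09  ] [ 0.445  -0.2909  0.0839] [np.float64(0.0005440318469605774), np.float64(0.00012468166609256714), np.float64(0.0006379593421315593)]
ballfrontedge [ 0.6321 -0.3562  0.05  ]
```

>>> step_arm([
  [0.05,-0.04,-0.32,0],
  [0.05,-0.04,-0.32,0],
  [0.05,-0.04,-0.32,0],
  [0.05,-0.04,-0.32,0],
  [0.05,-0.04,-0.32,0],
  [0.05,-0.04,-0.32,0],
  [0.05,-0.04,-0.32,0],
  [0.05,-0.04,-0.32,0],
])

```text
t: 2.45
tcp_pos: [0.5144, -0.3519, 0.293]
tool_rot: [-0.499, 0.501, 0.501, 0.499]
force: [0.1, 0.1, 0.7]
finger_gap: 1.004
```

>>> step_arm([
  [0,0,0,0],
  [0,0,0,0],
])

```text
t: 2.62
tcp_pos: [0.5141, -0.3511, 0.2915]
tool_rot: [-0.497, 0.501, 0.502, 0.5]
force: [-0.8, 0.5, 0.5]
finger_gap: 0.998
```

```bash
python3 - <<'E'
from h import *
print(cmd([0.593,-0.356,0.15])); snap("wrist","w2"); crop("w2",150,100,200,150,4)
E
```

```text
(array([ 0.14105703, -0.07965509, -0.00538466]), np.float64(1.5697243528621687), array([ 0.51412963, -0.35107246,  0.29151395]))
```

View pics/w2.png

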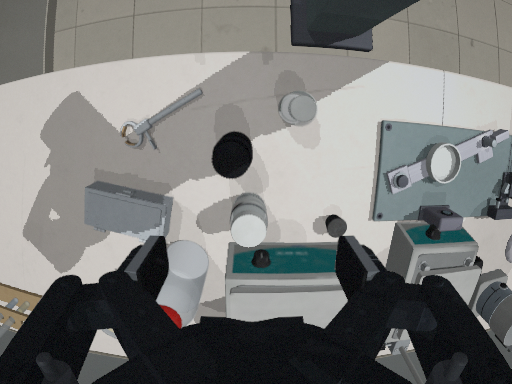

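View pics/w2_c150.png

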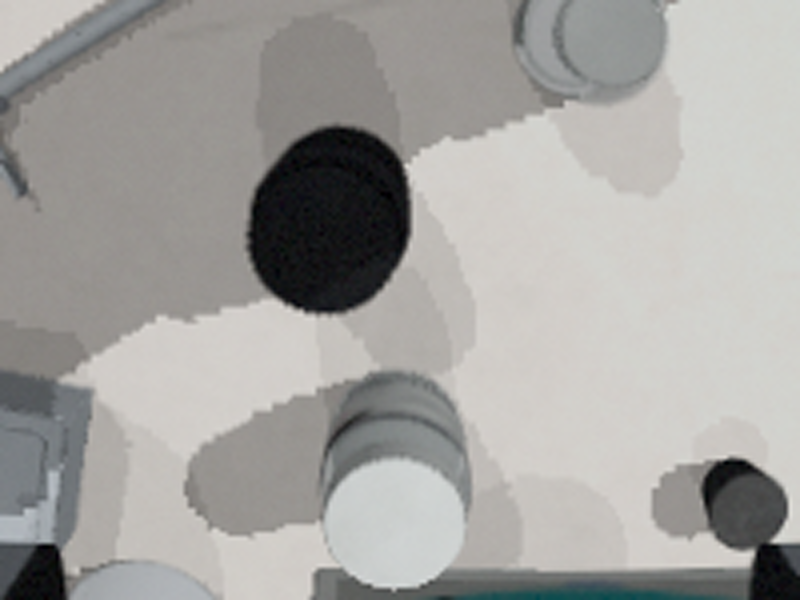

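```bash
python3 - <<'E'
from h import *
np.set_printoptions(precision=4,suppress=True)
p=lp("w2");p1=lp("w1")
c=lambda a,b:(150+a/4,100+b/4); c2=lambda a,b:(20+a/4,110+b/4)
s2=lambda a,b:(285+a/7,210+b/7);d2=lambda a,b:(185+a/6,245+b/6)
r=ray("wrist",c(396,523),p); r1=ray("wrist",c2(180,492),p1); rs=ray("scene",s2(563,178)); rd=ray("side",d2(530,232))
print("cap",atz(r,.097),tri([r,r1]),tri([r,r1,rs,rd]))
print("foot near",atz(ray("wrist",c(400,372),p),0.002))
print("body L/R edge",atz(ray("wrist",c(322,470),p),.06),atz(ray("wrist",c(470,470),p),.06))
rb=ray("wrist",c(325,228),p); print("black",atz(rb,.097), tri([rb,ray("scene",s2(483,352)),ray("side",d2(262,272))]))
print("balance front top edge",[atz(ray("wrist",(228,245),p),z) for z in (.06,.09,.12)],"back",[atz(ray("wrist",(228,278),p),z) for z in (.06,.09)])
print("washbottle edge",[atz(ray("wrist",(207,265),p),z) for z in (.05,.12)])
print("box",[atz(ray("wrist",(172,205),p),z) for z in (.0,.05)])
print("stopper",atz(ray("wrist",c(745,505),p),.028))
E
```

```text
cap [ 0.5937 -0.3531  0.097 ] (array([ 0.5967, -0.3531,  0.0896]), [np.float64(0.00025773359574510094), np.float64(0.0002577335957450856)]) (array([ 0.5964, -0.3536,  0.0897]), [np.float64(0.0006546929394343542), np.float64(0.0005147113595887888), np.float64(0.0013715795689476515), np.float64(0.000902593102897926)])
foot near [ 0.5729 -0.3518  0.002 ]
body L/R edge [ 0.5903 -0.3783  0.06  ] [ 0.5905 -0.3282  0.06  ]
black [ 0.5016 -0.3731  0.097 ] (array([ 0.5043, -0.3747,  0.0904]), [np.float64(0.0019887472760092327), np.float64(0.001677482496941861), np.float64(0.0008447663271013342)])
balance front top edge [array([ 0.632, -0.383,  0.06 ]), array([ 0.617 , -0.3804,  0.09  ]), array([ 0.6021, -0.3778,  0.12  ])] back [array([ 0.6874, -0.385 ,  0.06  ]), array([ 0.668 , -0.3823,  0.09  ])]
washbottle edge [array([ 0.6711, -0.4167,  0.05  ]), array([ 0.63  , -0.4047,  0.12  ])]
box [array([ 0.593 , -0.4754,  0.    ]), array([ 0.576 , -0.4611,  0.05  ])]
stopper [ 0.619  -0.2202  0.028 ]
```

```bash
python3 - <<'E'
from h import *
crop("side0",290,210,120,120,5); crop("scene0",310,140,120,120,5)
E
```

```text
(no output)
```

View pics/side0_c290.png

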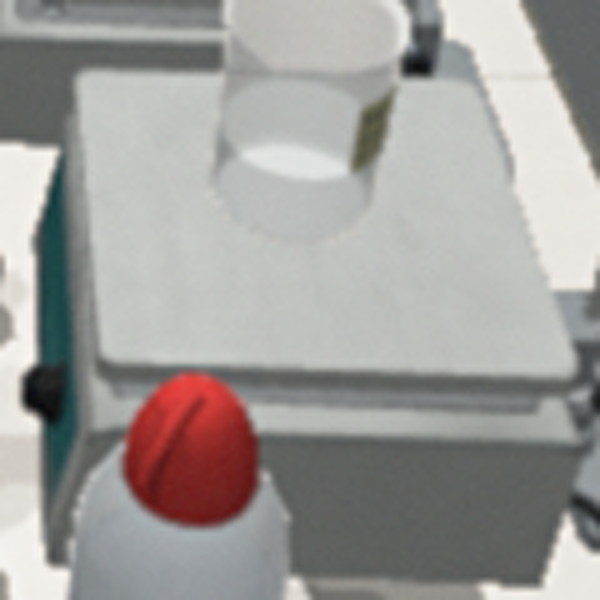

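View pics/scene0_c310.png

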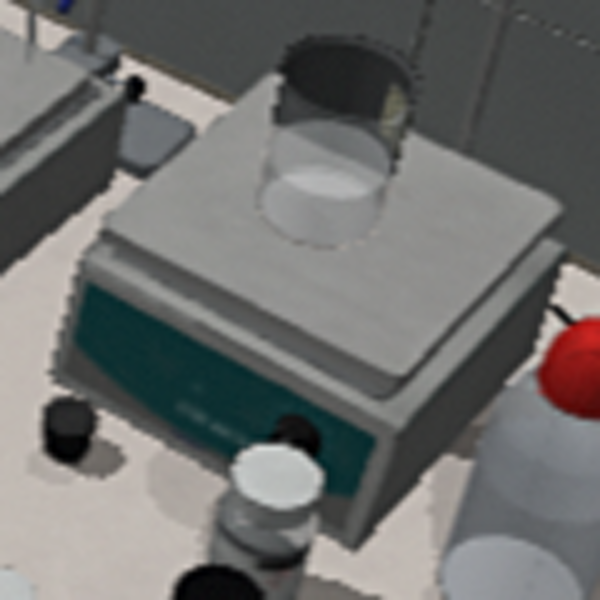

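```bash
python3 - <<'E'
from h import *
np.set_printoptions(precision=4,suppress=True)
for a,b in [((388.4,226.4),(308,296)),((381,249.6),(300.4,322)),((390,215),(310,282.4)),]:
    print(tri([ray("scene",a),ray("side",b)]))
p=lp("w2")
print([atz(ray("wrist",(228,278),p),z) for z in (.075,)],proj("wrist",[.662,-.385,.08],p))
# wash bottle
for a,b in [((427,210),(329,296))]: print(tri([ray("scene",a),ray("side",b)]))
E
```

```text
(array([ 0.6651, -0.3835,  0.0888]), [np.float64(0.0004777738036354079), np.float64(0.00047777380363544104)])
(array([ 0.6535, -0.3852,  0.0091]), [np.float64(0.0011628401511965187), np.float64(0.00116284015119632)])
(array([ 0.6677, -0.3789,  0.1243]), [np.float64(0.0007749989369387248), np.float64(0.0007749989369387542)])
[array([ 0.6777, -0.3836,  0.075 ])] [226.3387 270.5278]
(array([ 0.6916, -0.4556,  0.1732]), [np.float64(0.0010818179750578883), np.float64(0.0010818179750578583)])
```

>>> step_arm([
  [0.06,-0.082,-0.003,0],
  [0.1,-0.082,-0.003,0],
  [0.13,-0.082,-0.003,0],
  [0.14,-0.082,-0.003,0],
  [0.14,-0.082,-0.003,0],
  [0.14,-0.082,-0.003,0],
], jaw=0.0854, grip_force=30)

```text
t: 3.17
tcp_pos: [0.5942, -0.3477, 0.1486]
tool_rot: [-0.496, 0.5, 0.506, 0.498]
force: [-0.8, 0.4, 0.6]
finger_gap: 1.003
```

```bash
python3 - <<'E'
from h import *
print(cmd([0.5965,-0.3535,0.030])); snap("wrist","w3")
E
```

```text
(array([ 0.11849982, -0.00365725, -0.00689644]), np.float64(1.574635539292238), array([ 0.59422986, -0.34774763,  0.14859553]))
```

View pics/w3.png

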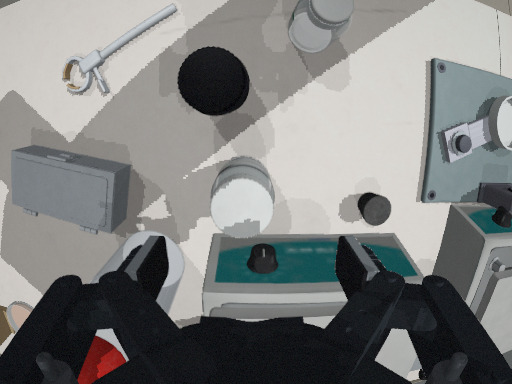

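```bash
python3 - <<'E'
from h import *
np.set_printoptions(precision=4,suppress=True)
p=lp("w3"); r=ray("wrist",(242.5,205),p);print(atz(r,.097),atz(r,.09))
r2=ray("wrist",(249,230.7),lp("w2"));r1=ray("wrist",(65,233),lp("w1"))
print(tri([r,r2]),tri([r,r1]))
s=telemetry.sense();print(R.from_quat(s["tool_rot"]).as_matrix(), s["tcp_pos"])
crop("w3",190,140,110,110,5)
E
```

```text
[ 0.5912 -0.3529  0.097 ] [ 0.5936 -0.3531  0.09  ]
(array([ 0.584 , -0.3527,  0.119 ]), [np.float64(0.00023561248101497756), np.float64(0.00023561248101499932)]) (array([ 0.595 , -0.3529,  0.0897]), [np.float64(0.0012754046243016158), np.float64(0.0012754046243015013)])
[[-0.0067 -1.     -0.003 ]
 [ 0.005  -0.003   1.    ]
 [-1.      0.0067  0.005 ]] [ 0.5955 -0.3498  0.152 ]
```

View pics/w3_c190.png

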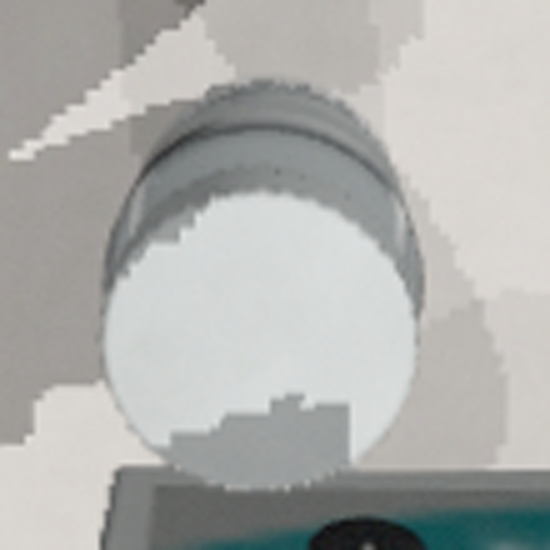

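>>> step_arm([
  [0.03,0,-0.004,0],
  [0.06,0,-0.004,0],
  [0.06,0,-0.004,0],
])

```text
t: 3.47
tcp_pos: [0.5932, -0.3517, 0.0913]
tool_rot: [-0.496, 0.5, 0.505, 0.499]
force: [-1.4, 1.5, -1.8]
finger_gap: 1.001
```

```bash
python3 - <<'E'
from h import *
print(cmd([0.595,-0.353,0.030]), telemetry.sense()["force"])
E
```

```text
(array([ 0.0612193 , -0.00236847, -0.0017655 ]), np.float64(1.5740828671855638), array([ 0.5932454 , -0.35171542,  0.09125194])) [-1.38558687  1.51000347 -1.7890084 ]
```

>>> step_arm([
  [0.03,-0.002,-0.002,0],
  [0.05,-0.002,-0.002,0],
  [0.06,-0.002,-0.002,0],
  [0.06,-0.002,-0.002,0],
])

```text
t: 3.8
tcp_pos: [0.5944, -0.353, 0.0323]
tool_rot: [-0.496, 0.5, 0.505, 0.499]
force: [-0.0, 0.1, -0.4]
finger_gap: 1.001
```

>>> step_arm([
  [0,0,0,0],
  [0,0,0,0],
  [0,0,0,0],
  [0,0,0,0],
  [0,0,0,0],
  [0,0,0,0],
], jaw=0.04, grip_force=30)

```text
t: 4.3
tcp_pos: [0.5959, -0.3547, 0.0353]
tool_rot: [-0.498, 0.5, 0.503, 0.499]
force: [-1.5, -0.9, 5.9]
finger_gap: 0.584
```

```bash
python3 - <<'E'
from h import *
print(cmd([0.595,-0.353,0.030]), telemetry.sense()["force"]);snap("wrist","w4")
E
```

```text
(array([0.00530362, 0.00088702, 0.00168437]), np.float64(1.5741032408051736), array([ 0.59592678, -0.35470336,  0.03529074])) [-1.4633986  -0.86839047  5.85190097]
```

View pics/w4.png

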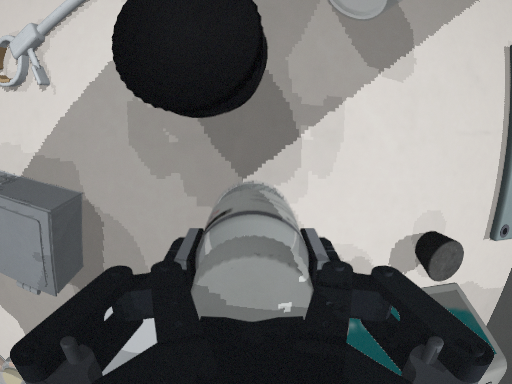

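>>> step_arm([
  [-0.015,0,0,0],
  [-0.04,0,0,0],
  [-0.08,0,0,0],
  [-0.1,0,0,0],
  [-0.1,0,0,0],
  [-0.1,0,0,0],
])

```text
t: 4.85
tcp_pos: [0.5972, -0.3556, 0.1371]
tool_rot: [-0.499, 0.5, 0.502, 0.499]
force: [-0.9, 0.7, -2.5]
finger_gap: 0.58
```

```bash
python3 - <<'E'
from h import *
print(cmd([0.47,-0.16,0.16]), telemetry.sense()["force"]);snap("wrist","w5");snap("side","d5")
E
```

```text
(array([-0.02200066,  0.12664715,  0.19604609]), np.float64(1.5741483589337704), array([ 0.59721916, -0.35557396,  0.13711529])) [-0.88536551  0.70390677 -2.47524819]
```

View pics/d5.png

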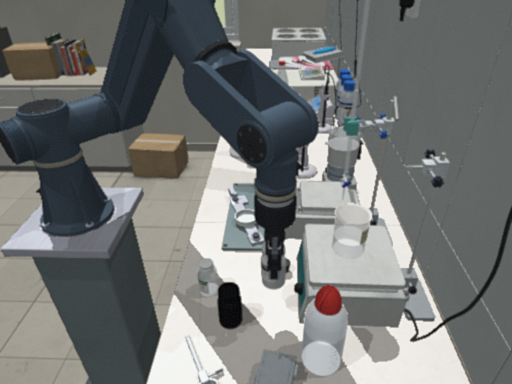

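>>> step_arm([
  [-0.02,0.02,0.04,0],
  [-0.025,0.03,0.08,0],
  [-0.025,0.04,0.12,0],
  [-0.025,0.05,0.16,0],
  [-0.025,0.06,0.2,0],
  [-0.025,0.07,0.23,0],
  [-0.025,0.08,0.25,0],
  [-0.025,0.08,0.25,0],
])

```text
t: 5.62
tcp_pos: [0.5092, -0.0985, 0.1588]
tool_rot: [-0.494, 0.5, 0.51, 0.496]
force: [-0.4, 0.1, -2.2]
finger_gap: 0.58
```

```bash
python3 - <<'E'
from h import *
print(cmd([0.516,-0.037,0.16]), telemetry.sense()["force"]);snap("wrist","w6")
E
```

```text
(array([-0.00063108, -0.00728611,  0.06149555]), np.float64(1.5781465895186522), array([ 0.50915506, -0.09853691,  0.1587572 ])) [-0.38925226  0.05563547 -2.16278904]
```

View pics/w6.png

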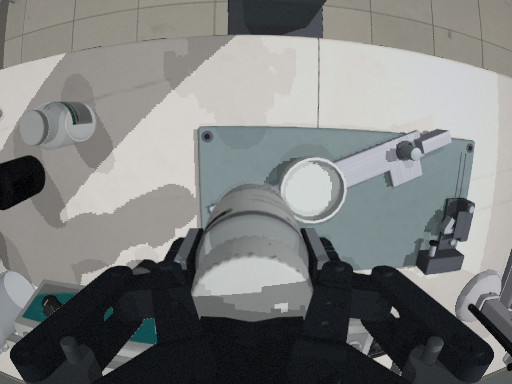

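```bash
python3 - <<'E'
from h import *
crop("w6",195,120,285,165,2.8)
crop("w6",265,145,100,90,7)
E
```

```text
(no output)
```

View pics/w6_c265.png

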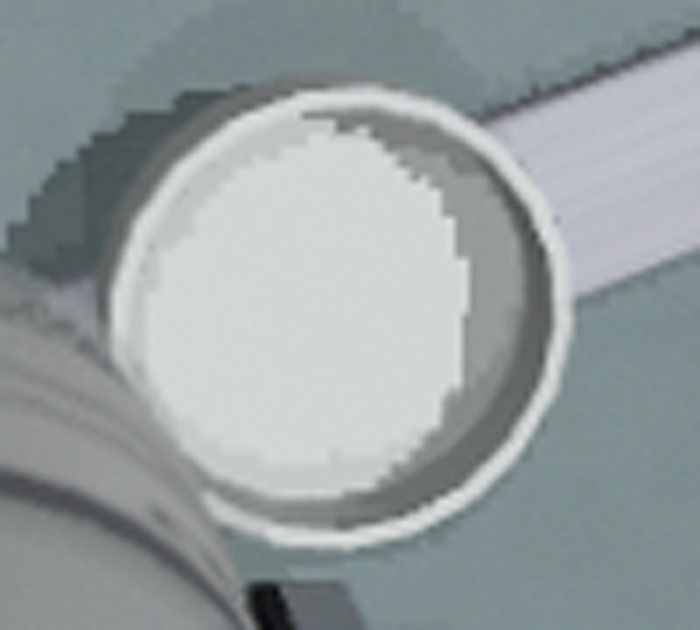

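View pics/w6_c195.png

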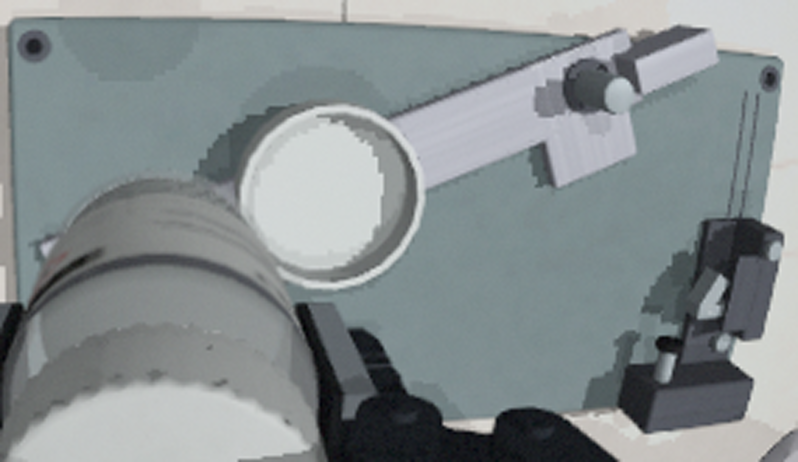

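```bash
python3 - <<'E'
from h import *
np.set_printoptions(precision=4,suppress=True)
p=lp("w6");p1=lp("w1");p2=lp("w2")
c=lambda a,b:(265+a/7,145+b/7); e=lambda a,b:(195+a/2.8,120+b/2.8)
r=ray("wrist",c(342,318),p); r1=ray("wrist",(175+285/3.8,130+176/3.8),p1);r2=ray("wrist",(442.5,163),p2)
rs=ray("scene",(250.8,213.3));rd=ray("side",(246.3,216))
print("rim",atz(r,.034),atz(r,.027),tri([r,r1]),tri([r,r2]),tri([r,r1,r2,rs,rd]))
for z in(.027,.034):
  print("diam",z,np.linalg.norm(atz(ray("wrist",c(110,318),p),z)-atz(ray("wrist",c(575,318),p),z)),np.linalg.norm(atz(ray("wrist",c(342,88),p),z)-atz(ray("wrist",c(342,548),p),z)))
print("post top",atz(ray("wrist",e(618,95),p),.044),tri([ray("wrist",e(618,95),p),ray("wrist",(175+538/3.8,130+82/3.8),p1)]))
print("nearL",atz(ray("wrist",e(770,77),p),.01),"nearR",atz(ray("wrist",e(34,45),p),.01))
print("plunger tip",atz(ray("wrist",e(666,345),p),.03),"catch tip",atz(ray("wrist",e(712,290),p),.03))
# jar bottom edge
print("jar near bottom edge: ",[atz(ray("wrist",(250,184),p),z) for z in(.12,.125,.13)], "tcp",telemetry.sense()["tcp_pos"])
E
```

```text
rim [ 0.515  -0.0367  0.034 ] [ 0.5169 -0.0351  0.027 ] (array([ 0.5157, -0.0362,  0.0317]), [np.float64(8.845031556486861e-05), np.float64(8.845031556483388e-05)]) (array([ 0.5185, -0.0335,  0.02  ]), [np.float64(0.0002780839311229828), np.float64(0.0002780839311230018)]) (array([ 0.5169, -0.0364,  0.0256]), [np.float64(0.0016462002581353482), np.float64(0.00040265043584480095), np.float64(0.001234992973290244), np.float64(0.0023239996827166013), np.float64(0.002016441252929901)])
diam 0.027 0.06766971046102353 0.06726704896810236
diam 0.034 0.06595796837497536 0.06556549242325364
post top [0.4749 0.0654 0.044 ] (array([0.4747, 0.0663, 0.0425]), [np.float64(0.0003363640833859182), np.float64(0.00033636408338587624)])
nearL [0.4668 0.1716 0.01  ] nearR [ 0.4659 -0.1403  0.01  ]
plunger tip [0.5807 0.1187 0.03  ] catch tip [0.5566 0.1384 0.03  ]
jar near bottom edge:  [array([ 0.4876, -0.0985,  0.12  ]), array([ 0.4864, -0.0986,  0.125 ]), array([ 0.4851, -0.0986,  0.13  ])] tcp [ 0.5117 -0.1013  0.1592]
```

>>> step_arm([
  [0,-0.004,0.03,0],
  [0.0,-0.004,0.065,0],
  [0,-0.004,0.065,0],
  [0,-0.004,0.065,0],
  [0,-0.004,0.065,0],
])

```text
t: 6.08
tcp_pos: [0.5156, -0.0371, 0.159]
tool_rot: [-0.495, 0.5, 0.508, 0.497]
force: [0.2, -0.7, -1.9]
finger_gap: 0.582
```

```bash
python3 - <<'E'
from h import *
snap("wrist","w7");snap("side","d7");snap("scene","s7")
print(cmd([0.5155,-0.0365,0.085]), telemetry.sense()["force"])
crop("s7",170,90,180,150,4);crop("d7",200,130,120,120,5)
E
```

```text
(array([ 0.07439898, -0.00102941,  0.0004895 ]), np.float64(1.575634155592146), array([ 0.51562807, -0.03766819,  0.15939843])) [ 0.24646592  0.15863319 -2.36997573]
```

View pics/w7.png

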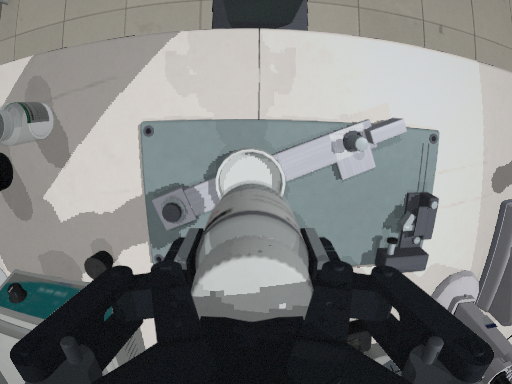

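View pics/d7_c200.png

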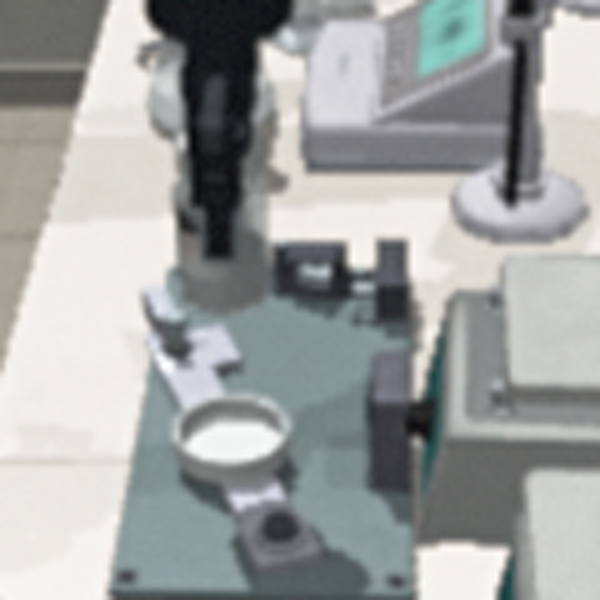

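>>> step_arm([
  [0.03,-0.001,0,0],
  [0.055,-0.001,0,0],
  [0.07,-0.001,0,0],
  [0.075,-0.001,0,0],
  [0.075,-0.001,0,0],
])

```text
t: 6.65
tcp_pos: [0.5148, -0.0377, 0.0831]
tool_rot: [-0.494, 0.501, 0.508, 0.497]
force: [-0.4, -0.5, -2.0]
finger_gap: 0.582
```

```bash
python3 - <<'E'
from h import *
np.set_printoptions(precision=4,suppress=True)
snap("wrist","w8");snap("side","d8");snap("scene","s8")
print(cmd([0.5155,-0.0365,0.056]), telemetry.sense()["force"],R.from_quat(telemetry.sense()["tool_rot"]).as_matrix())
crop("s8",190,120,130,110,6);crop("d8",200,150,110,100,6);crop("w8",160,110,200,150,4)
E
```

```text
(array([0.0293, 0.0005, 0.0009]), np.float64(1.5750471468722143), array([ 0.5164, -0.0376,  0.0853])) [ 0.1517  0.6375 -1.689 ] [[-0.0134 -0.9999 -0.0043]
 [ 0.0084 -0.0044  1.    ]
 [-0.9999  0.0133  0.0085]]
```

View pics/w8_c160.png

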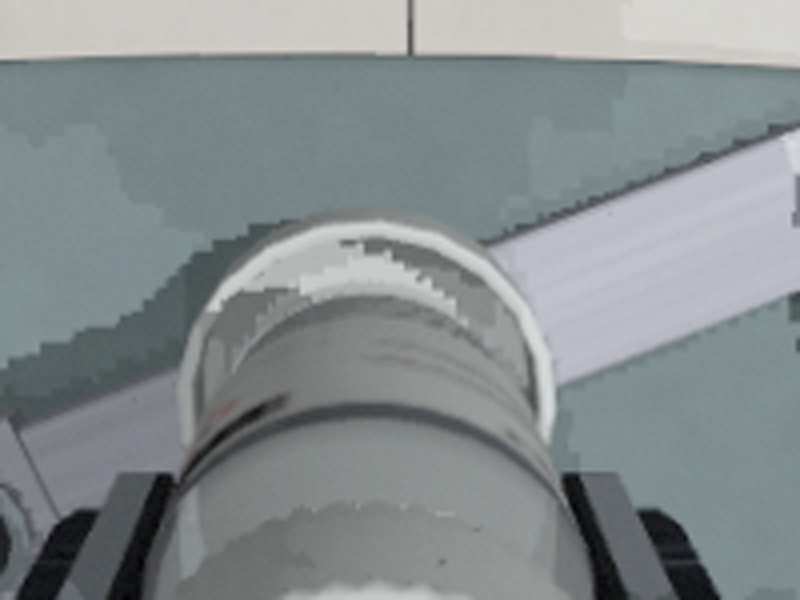

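View pics/d8_c200.png

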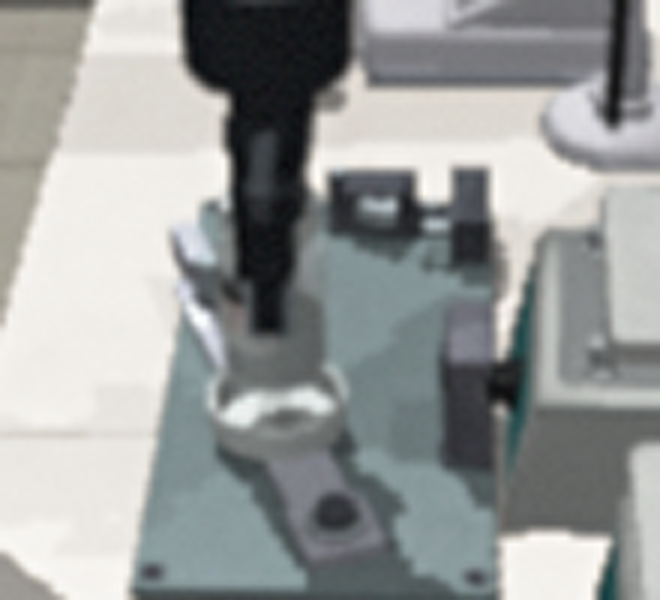

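View pics/s8_c190.png

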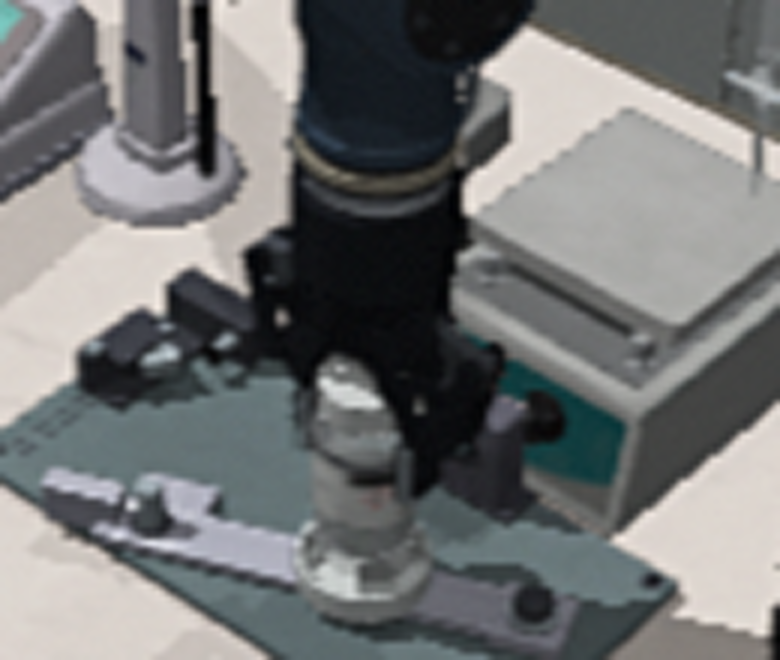

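>>> step_arm([
  [0.008,0,0.0005,0],
  [0.015,0,0.0005,0],
  [0.02,0,0.0005,0],
  [0.02,0,0.0005,0],
])

```text
t: 7.13
tcp_pos: [0.5154, -0.0367, 0.0643]
tool_rot: [-0.495, 0.5, 0.507, 0.497]
force: [-0.3, 0.5, -2.2]
finger_gap: 0.582
```

>>> step_arm([
  [0.003,0,0,0],
  [0.005,0,0,0],
  [0.005,0,0,0],
])

```text
t: 7.38
tcp_pos: [0.515, -0.0366, 0.0589]
tool_rot: [-0.495, 0.501, 0.507, 0.497]
force: [0.6, 0.3, -1.5]
finger_gap: 0.578
```

>>> step_arm([
  [0.002,0,0,0],
  [0.002,0,0,0],
])

```text
t: 7.55
tcp_pos: [0.5149, -0.0365, 0.0566]
tool_rot: [-0.495, 0.501, 0.508, 0.497]
force: [-0.3, 0.2, -1.5]
finger_gap: 0.584
```

>>> step_arm([
  [0.002,0,0,0],
  [0.002,0,0,0],
])

```text
t: 7.72
tcp_pos: [0.5147, -0.0365, 0.0563]
tool_rot: [-0.495, 0.501, 0.508, 0.497]
force: [-3.2, 0.4, 11.4]
finger_gap: 0.58
```

>>> step_arm([
  [-0.0012,0,0,0],
  [-0.0012,0,0,0],
])

```text
t: 7.88
tcp_pos: [0.5152, -0.0366, 0.0581]
tool_rot: [-0.495, 0.5, 0.507, 0.497]
force: [0.5, -0.5, -2.1]
finger_gap: 0.576
```

>>> step_arm([
  [0,0,0,0],
  [0,0,0,0],
  [0,0,0,0],
  [0,0,0,0],
  [0,0,0,0],
  [0,0,0,0],
], jaw=0.08)

```text
t: 8.38
tcp_pos: [0.5152, -0.0366, 0.058]
tool_rot: [-0.495, 0.5, 0.507, 0.497]
force: [-0.1, 0.1, -0.4]
finger_gap: 0.938
```

```bash
python3 - <<'E'
from h import *
snap("wrist","w9")
print(cmd([0.5155,-0.0365,0.056]), telemetry.sense()["force"])
E
```

```text
(array([ 1.96987974e-03, -3.81672961e-04,  6.22616763e-05]), np.float64(1.5755169441107966), array([ 0.51514835, -0.03658125,  0.05797477])) [ 0.37059242  0.18248289 -0.50267765]
```

View pics/w9.png

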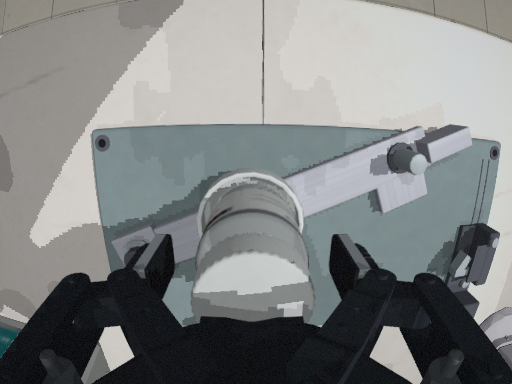

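>>> step_arm([
  [-0.015,0,0,0],
  [-0.05,0,0,0],
  [-0.09,0,0,0],
  [-0.12,0,0,0],
  [-0.13,0,0,0],
  [-0.13,0,0,0],
])

```text
t: 8.93
tcp_pos: [0.5191, -0.0382, 0.1909]
tool_rot: [-0.497, 0.499, 0.505, 0.498]
force: [0.2, -0.5, 0.2]
finger_gap: 0.936
```

```bash
python3 - <<'E'
from h import *
snap("wrist","w10");snap("scene","s10")
print(cmd([0.42,0.06,0.19]), telemetry.sense()["force"])
crop("w10",120,90,330,190,2.4);crop("s10",180,110,130,130,5)
E
```

```text
(array([-0.00018105,  0.09601447,  0.09800875]), np.float64(1.5755024246046092), array([ 0.51645955, -0.03753646,  0.18740715])) [-0.32736977 -0.02741618 -0.83782097]
```

View pics/w10_c120.png

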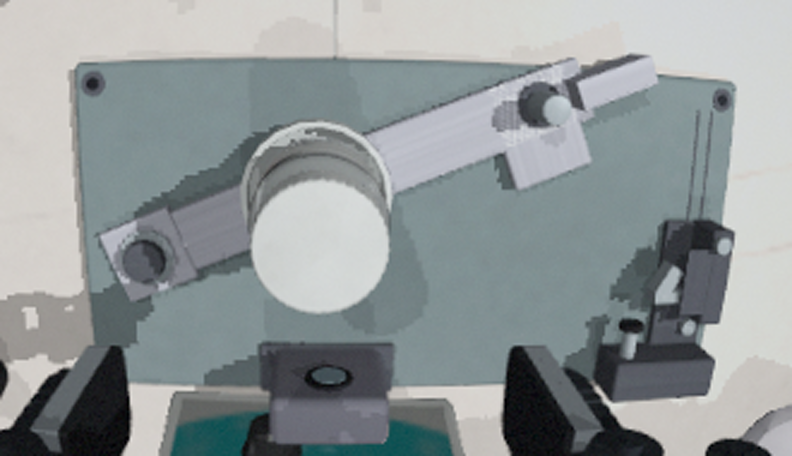

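View pics/s10_c180.png

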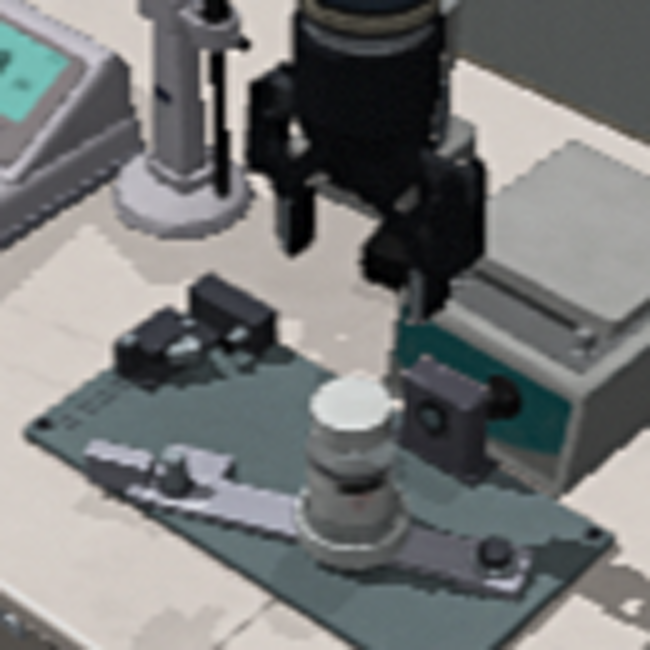

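```bash
cat >> h.py <<'E'
PIN=np.array([.547,-.117])
def way(th,d,z,rad=.196):
    return np.array([*(PIN+rad*np.array([-np.sin(th),np.cos(th)])-d*np.array([np.cos(th),np.sin(th)])),z])
def rel(th,d,z,rad=.196):
    s=telemetry.sense();M=R.from_quat(s["tool_rot"]).as_matrix()
    ny=-M[:,1]; yaw=np.arctan2(ny[1],ny[0])
    return M.T@(way(th,d,z,rad)-s["tcp_pos"]), yaw-th, s["tcp_pos"], yaw
E
python3 - <<'E'
from h import *
np.set_printoptions(precision=4,suppress=True)
p=lp("w10");r=ray("wrist",(352.1,135.8),p);print(atz(r,.044),tri([r,ray("wrist",(195+618/2.8,120+95/2.8),lp("w6"))]))
print("pin",atz(ray("wrist",(120+147/2.4,90+260/2.4),p),.03), "jar cap",atz(ray("wrist",(120+320/2.4,90+245/2.4),p),.116))
print(rel(.376,.04,.188)); print(way(.376,.04,.188))
print("cath,plung",atz(ray("wrist",(120+630/2.4,90+325/2.4),p),.03),atz(ray("wrist",(120+665/2.4,90+290/2.4),p),.03))
E
```

```text
[0.4749 0.0656 0.044 ] (array([0.4749, 0.0659, 0.0433]), [np.float64(2.7909137629232602e-05), np.float64(2.7909137629327954e-05)])
pin [ 0.5457 -0.1133  0.03  ] jar cap [ 0.5137 -0.0358  0.116 ]
(array([0.0015, 0.0782, 0.0885]), np.float64(-0.3711502343554418), array([ 0.5165, -0.0375,  0.1874]), np.float64(0.004849765644558215))
[0.4378 0.0506 0.188 ]
cath,plung [0.58 0.12 0.03] [0.5619 0.1372 0.03  ]
```

>>> step_arm([
  [0,0.03,0.035,-0.1],
  [0,0.055,0.065,-0.2],
  [0,0.078,0.0885,-0.3],
  [0,0.078,0.0885,-0.371],
  [0,0.078,0.0885,-0.371],
  [0,0.078,0.0885,-0.371],
], jaw=0)

```text
t: 9.53
tcp_pos: [0.4376, 0.0507, 0.1881]
tool_rot: [-0.577, 0.399, 0.591, 0.397]
force: [0.4, 0.4, 0.0]
finger_gap: 0.08
```

```bash
python3 - <<'E'
from h import *
np.set_printoptions(precision=4,suppress=True)
print(rel(.376,.04,.027))
snap("wrist","w11")
E
```

```text
(array([ 0.1611, -0.0024, -0.0026]), np.float64(-0.0013371559055916915), array([0.4376, 0.0507, 0.1881]), np.float64(0.3746628440944083))
```

View pics/w11.png

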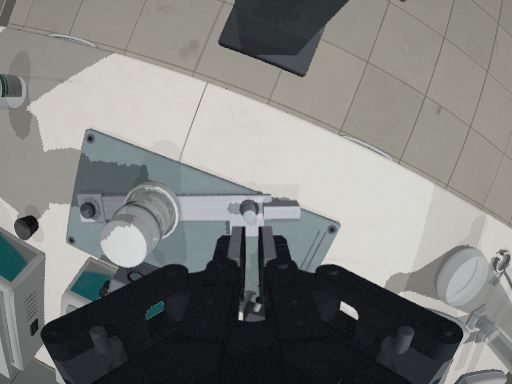

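>>> step_arm([
  [0.04,0,0,0],
  [0.08,-0.001,-0.001,0],
  [0.11,-0.002,-0.002,0],
  [0.135,-0.0024,-0.0026,0],
  [0.15,-0.0024,-0.0026,0],
  [0.15,-0.0024,-0.0026,0],
])

```text
t: 10.08
tcp_pos: [0.4381, 0.0493, 0.0349]
tool_rot: [-0.575, 0.401, 0.592, 0.398]
force: [0.3, -0.2, 0.1]
finger_gap: -0.001
```

```bash
python3 - <<'E'
from h import *
np.set_printoptions(precision=4,suppress=True)
print(rel(.376,.03,.028), telemetry.sense()["force"])
snap("wrist","w12"); snap("scene","s12"); crop("s12",170,130,140,110,5)
E
```

```text
(array([ 0.0067, -0.0104,  0.0013]), np.float64(-0.005245527275713924), array([0.4381, 0.0493, 0.0349]), np.float64(0.3707544727242861)) [ 0.2517 -0.2176  0.1126]
```

View pics/w12.png

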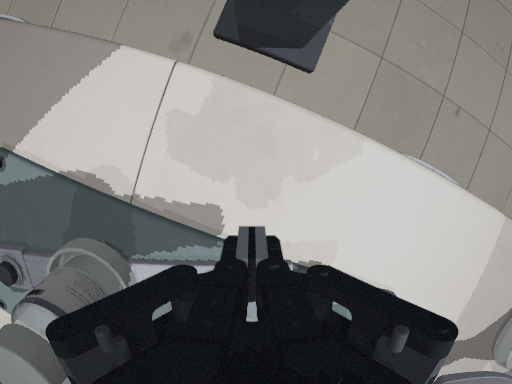

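View pics/s12_c170.png

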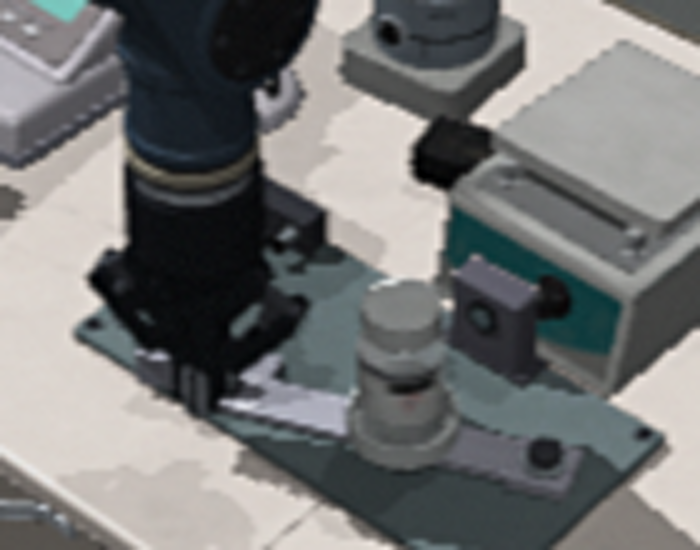

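>>> step_arm([
  [0.006,-0.005,0.004,0],
  [0.006,-0.01,0.005,0],
  [0.006,-0.014,0.005,0],
  [0.006,-0.014,0.005,0],
])

```text
t: 10.52
tcp_pos: [0.4528, 0.0594, 0.0322]
tool_rot: [-0.578, 0.399, 0.59, 0.398]
force: [0.6, 0.7, -0.4]
finger_gap: -0.002
```

```bash
python3 - <<'E'
from h import *
np.set_printoptions(precision=4,suppress=True)
print(rel(.376,.018,.028,.2), telemetry.sense()["force"])
for th in (.36,.3,.2,.1): print(th,rel(th,.018,.028,.2)[:2])
E
```

```text
(array([ 0.0042, -0.0049,  0.0012]), np.float64(-0.003514392222798368), array([0.4528, 0.0594, 0.0322]), np.float64(0.37248560777720163)) [ 0.6344  0.6514 -0.426 ]
0.36 (array([ 0.0041, -0.0081,  0.0015]), np.float64(0.012485607777201646))
0.3 (array([ 0.004 , -0.0201,  0.0021]), np.float64(0.07248560777720164))
0.2 (array([ 0.0038, -0.0402,  0.0014]), np.float64(0.17248560777720162))
0.1 (array([ 0.0036, -0.0601, -0.0012]), np.float64(0.27248560777720165))
```

Push gently; first stretch to θ≈0.2, with gradual turning.

>>> step_arm([
  [0.002,-0.004,0.001,0],
  [0.003,-0.008,0.0015,0.012],
  [0.003,-0.012,0.0018,0.032],
  [0.003,-0.016,0.002,0.05],
  [0.003,-0.02,0.002,0.072],
  [0.003,-0.02,0.002,0.072],
])

```text
t: 11.02
tcp_pos: [0.4715, 0.0689, 0.029]
tool_rot: [-0.563, 0.42, 0.575, 0.419]
force: [0.8, -0.0, -0.2]
finger_gap: 0.0
```

```bash
python3 - <<'E'
from h import *
np.set_printoptions(precision=4,suppress=True)
for th in (.3,.25,.2,.15,.1): print(th,rel(th,.018,.029,.2)[:2])
print(telemetry.sense()["tcp_pos"])
snap("scene","s13"); crop("s13",170,130,140,110,5)
E
```

```text
0.3 (array([0.    , 0.0008, 0.0001]), np.float64(-0.0003687913745462068))
0.25 (array([-0.0001, -0.0092,  0.0007]), np.float64(0.04963120862545378))
0.2 (array([-0.0002, -0.0192,  0.0009]), np.float64(0.09963120862545377))
0.15 (array([-0.0003, -0.0292,  0.0005]), np.float64(0.1496312086254538))
0.1 (array([-0.0004, -0.0393, -0.0003]), np.float64(0.19963120862545378))
[0.4715 0.0689 0.029 ]
```

View pics/s13_c170.png

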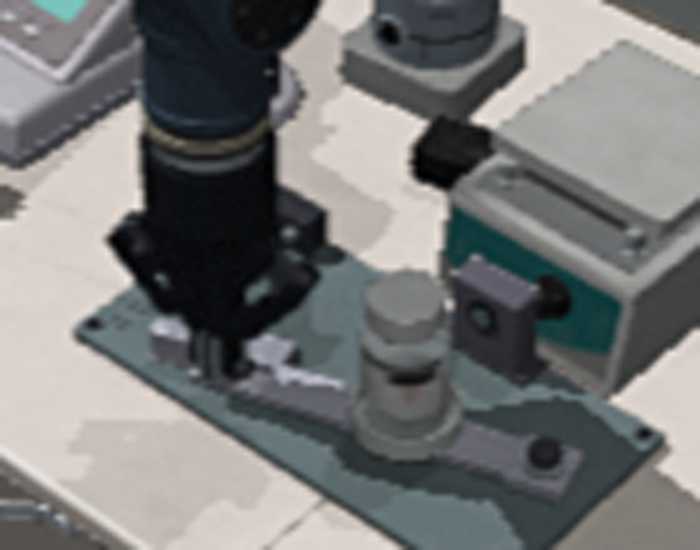

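>>> step_arm([
  [0,-0.005,0.0003,0.025],
  [0,-0.01,0.0006,0.05],
  [0,-0.015,0.0008,0.075],
  [0,-0.02,0.0009,0.1],
  [0,-0.025,0.0008,0.125],
  [0,-0.03,0.0005,0.15],
  [0,-0.03,0.0005,0.15],
])

```text
t: 11.65
tcp_pos: [0.5009, 0.0783, 0.0287]
tool_rot: [-0.531, 0.461, 0.541, 0.461]
force: [-0.1, -0.2, -0.6]
finger_gap: 0.0
```

```bash
python3 - <<'E'
from h import *
np.set_printoptions(precision=4,suppress=True)
for th in (.15,.1,.05,0,-.05): print(th,rel(th,.018,.029,.2)[:2])
snap("scene","s14"); crop("s14",170,130,140,110,5);snap("side","d14"); crop("d14",210,150,100,100,6)
E
```

```text
0.15 (array([-0.0002,  0.0016,  0.0001]), np.float64(0.00022154064344404034))
0.1 (array([-0.0003, -0.0084,  0.0007]), np.float64(0.05022154064344403))
0.05 (array([-0.0004, -0.0185,  0.0008]), np.float64(0.10022154064344403))
0 (array([-0.0006, -0.0285,  0.0005]), np.float64(0.15022154064344403))
-0.05 (array([-0.0007, -0.0385, -0.0004]), np.float64(0.20022154064344405))
```

View pics/d14_c210.png

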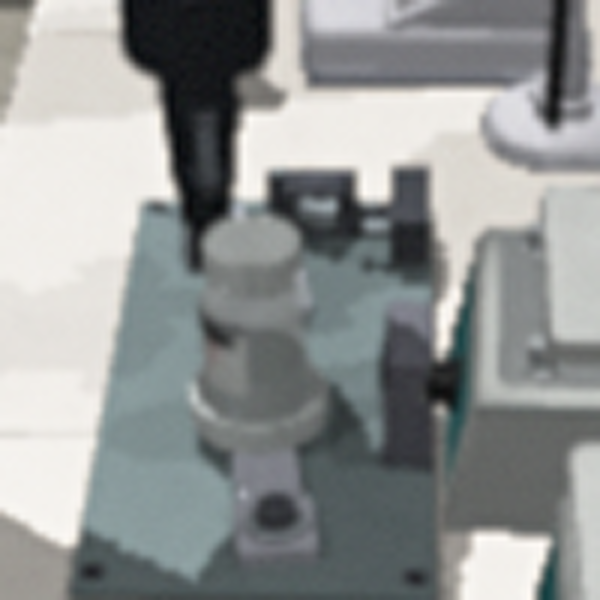

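View pics/s14_c170.png

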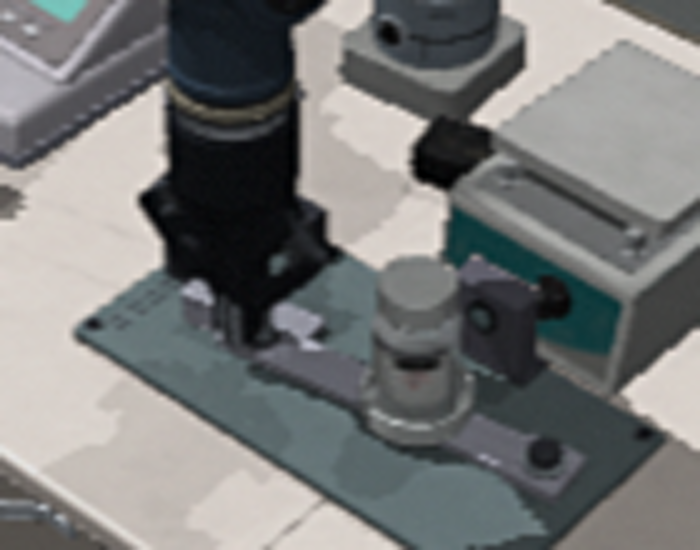

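>>> step_arm([
  [0,-0.004,0.0003,0.02],
  [0,-0.008,0.0006,0.04],
  [0,-0.012,0.0008,0.06],
  [0,-0.015,0.0008,0.075],
])

```text
t: 12.08
tcp_pos: [0.5154, 0.0813, 0.0286]
tool_rot: [-0.513, 0.482, 0.523, 0.48]
force: [-2.4, -0.3, 0.6]
finger_gap: 0.001
```

>>> step_arm([
  [0,-0.002,0,0.01],
  [0,-0.004,0,0.02],
  [0,-0.005,0,0.025],
])

```text
t: 12.33
tcp_pos: [0.5207, 0.0817, 0.0285]
tool_rot: [-0.507, 0.488, 0.517, 0.487]
force: [-1.8, 0.4, 0.5]
finger_gap: -0.002
```

>>> step_arm([
  [0,-0.002,0,0.01],
  [0,-0.004,0,0.02],
  [0,-0.005,0,0.025],
])

```text
t: 12.58
tcp_pos: [0.5262, 0.082, 0.0284]
tool_rot: [-0.501, 0.495, 0.511, 0.494]
force: [-1.5, 1.1, 0.3]
finger_gap: 0.002
```

```bash
python3 - <<'E'
from h import *
np.set_printoptions(precision=4,suppress=True)
for th in (.05,0,-.05,-.1,-.12): print(th,rel(th,.018,.029,.2)[:2])
print(telemetry.sense()["force"])
snap("wrist","w14")
E
```

```text
0.05 (array([-0.0005,  0.0071,  0.    ]), np.float64(-0.02712507861428219))
0 (array([-0.0006, -0.0029,  0.0009]), np.float64(0.02287492138571781))
-0.05 (array([-0.0007, -0.0129,  0.0014]), np.float64(0.07287492138571781))
-0.1 (array([-0.0008, -0.0229,  0.0013]), np.float64(0.12287492138571782))
-0.12 (array([-0.0009, -0.0269,  0.0011]), np.float64(0.1428749213857178))
[-1.4917  1.1246  0.3404]
```

View pics/w14.png

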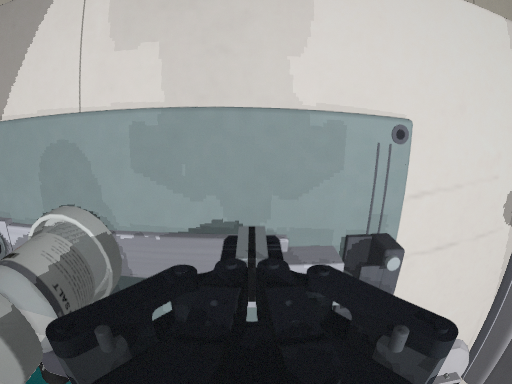

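>>> step_arm([
  [0,-0.0015,0,0.008],
  [0,-0.003,0,0.015],
])

```text
t: 12.8
tcp_pos: [0.5288, 0.082, 0.0283]
tool_rot: [-0.496, 0.499, 0.507, 0.497]
force: [-2.9, 0.7, 0.6]
finger_gap: 0.001
```

>>> step_arm([
  [0,-0.0015,0,0.008],
  [0,-0.003,0,0.015],
])

```text
t: 12.97
tcp_pos: [0.5304, 0.0821, 0.0281]
tool_rot: [-0.492, 0.504, 0.504, 0.5]
force: [-5.7, -0.5, 1.7]
finger_gap: -0.002
```

>>> step_arm([
  [0,-0.0015,0,0.008],
  [0,-0.003,0,0.015],
])

```text
t: 13.13
tcp_pos: [0.5319, 0.0822, 0.0279]
tool_rot: [-0.487, 0.509, 0.501, 0.503]
force: [-6.3, -0.4, 3.1]
finger_gap: 0.003
```

>>> step_arm([
  [0,-0.0015,0,0.008],
  [0,-0.003,0,0.015],
])

```text
t: 13.3
tcp_pos: [0.533, 0.0823, 0.0276]
tool_rot: [-0.482, 0.514, 0.498, 0.506]
force: [-6.0, -0.0, 2.9]
finger_gap: 0.004
```

```bash
python3 - <<'E'
from h import *
np.set_printoptions(precision=4,suppress=True)
for th in (0,-.05,-.1,-.12): print(th,rel(th,.018,.029,.2))
s=telemetry.sense();print(s["force"],R.from_quat(s["tool_rot"]).as_matrix())
E
```

```text
0 (array([-0.0013,  0.0041,  0.0006]), np.float64(-0.039762952682576375), array([0.533 , 0.0823, 0.0276]), np.float64(-0.039762952682576375))
-0.05 (array([-0.0015, -0.0059,  0.0016]), np.float64(0.010237047317423628), array([0.533 , 0.0823, 0.0276]), np.float64(-0.039762952682576375))
-0.1 (array([-0.0017, -0.0159,  0.0022]), np.float64(0.06023704731742363), array([0.533 , 0.0823, 0.0276]), np.float64(-0.039762952682576375))
-0.12 (array([-0.0018, -0.0199,  0.0023]), np.float64(0.08023704731742362), array([0.533 , 0.0823, 0.0276]), np.float64(-0.039762952682576375))
[-5.9598 -0.003   2.9227] [[-0.0235 -0.9989  0.0399]
 [ 0.0092  0.0397  0.9992]
 [-0.9997  0.0239  0.0083]]
```

>>> step_arm([
  [-0.001,-0.002,0.0005,0],
  [-0.001,-0.004,0.0005,0],
])

```text
t: 13.47
tcp_pos: [0.535, 0.0827, 0.028]
tool_rot: [-0.481, 0.515, 0.499, 0.505]
force: [-3.9, -0.4, -0.6]
finger_gap: 0.001
```

>>> step_arm([
  [-0.001,-0.003,0.0005,0.01],
  [-0.001,-0.005,0.0005,0.01],
])

```text
t: 13.63
tcp_pos: [0.5409, 0.083, 0.0288]
tool_rot: [-0.478, 0.517, 0.496, 0.508]
force: [-1.6, -0.2, -0.4]
finger_gap: -0.003
```

>>> step_arm([
  [0,-0.002,0.0005,0.01],
  [0,-0.004,0.0005,0.02],
  [0,-0.004,0.0005,0.02],
])

```text
t: 13.88
tcp_pos: [0.5462, 0.0832, 0.0288]
tool_rot: [-0.473, 0.522, 0.49, 0.513]
force: [-0.8, 0.1, -0.9]
finger_gap: 0.001
```

>>> step_arm([
  [0,-0.002,0.0002,0.01],
  [0,-0.003,0.0002,0.015],
])

```text
t: 14.05
tcp_pos: [0.5492, 0.0832, 0.0287]
tool_rot: [-0.469, 0.526, 0.486, 0.517]
force: [-4.0, 0.0, 1.8]
finger_gap: 0.003
```

>>> step_arm([
  [0,-0.0015,0,0.008],
  [0,-0.0025,0,0.012],
])

```text
t: 14.22
tcp_pos: [0.5496, 0.0832, 0.0286]
tool_rot: [-0.464, 0.53, 0.484, 0.519]
force: [-6.8, 0.8, 3.3]
finger_gap: 0.002
```

>>> step_arm([
  [0,-0.002,0,0],
  [0,-0.003,0,0.003],
])

```text
t: 14.38
tcp_pos: [0.5497, 0.0833, 0.0284]
tool_rot: [-0.462, 0.532, 0.485, 0.518]
force: [-8.4, 0.8, 3.7]
finger_gap: 0.003
```

>>> step_arm([
  [0,-0.002,0,0],
  [0,-0.003,0,0.003],
])

```text
t: 14.55
tcp_pos: [0.5498, 0.0833, 0.0282]
tool_rot: [-0.459, 0.535, 0.485, 0.517]
force: [-7.7, 0.4, 2.6]
finger_gap: 0.003
```

```bash
python3 - <<'E'
from h import *
np.set_printoptions(precision=4,suppress=True)
s=telemetry.sense();print(s["force"],s["ft_torque"],s["tcp_pos"],s["q"],s["tau"]);print(R.from_quat(s["tool_rot"]).as_matrix())
snap("wrist","w15"); snap("scene","s15"); crop("s15",170,130,140,110,5);snap("side","d15"); crop("d15",210,150,100,100,6)
s=telemetry.sense();print(s["force"],s["ft_torque"],s["tcp_pos"])
E
```

```text
[-7.6926  0.3531  2.5774] [ 0.0644  1.2154 -0.0143] [0.5498 0.0833 0.0282] [-0.0551  0.7553  1.7152  0.0126  0.7147 -1.5284] [ -0.7945 -43.9898 -13.061    0.0281  -2.1084  -0.0741]
[[-0.043  -0.9933  0.1071]
 [ 0.0107  0.1067  0.9942]
 [-0.999   0.0439  0.006 ]]
[-7.1457 -0.7017  3.4804] [ 0.0125  1.1068 -0.0525] [0.5498 0.0833 0.0281]
```

View pics/w15.png

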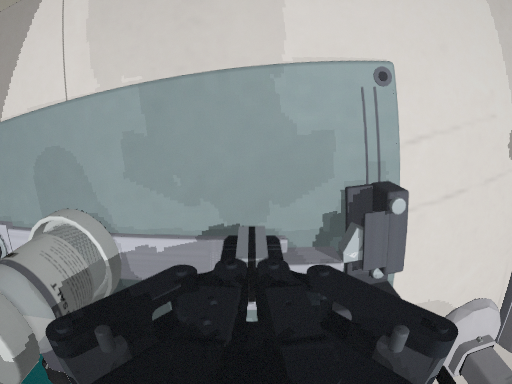

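View pics/d15_c210.png

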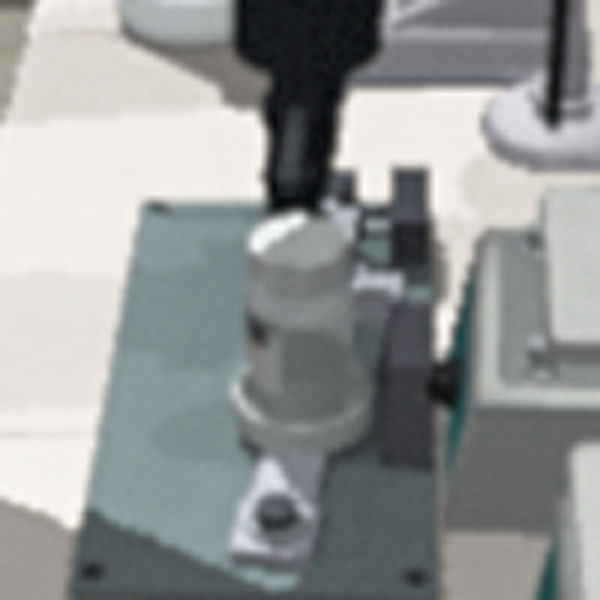

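View pics/s15_c170.png

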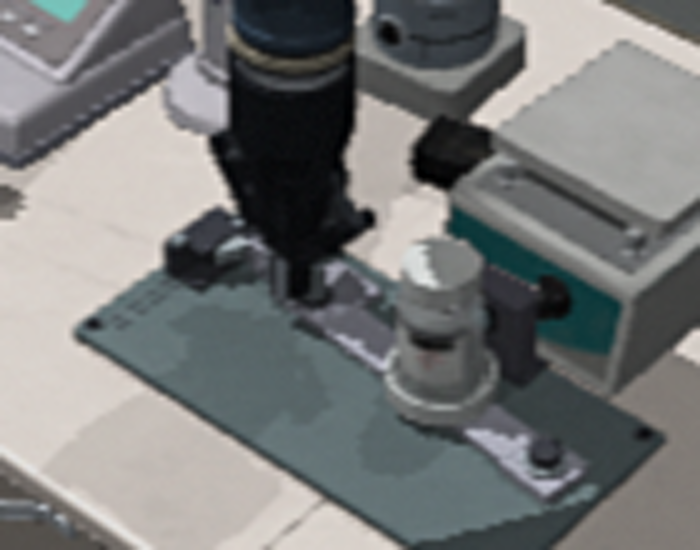

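>>> step_arm([
  [0,-0.002,0,0],
  [0,-0.003,0,0],
  [0,-0.0035,0,0],
  [0,-0.004,0,0],
  [0,-0.0045,0,0],
  [0,-0.0045,0,0],
])

```text
t: 15.2
tcp_pos: [0.5505, 0.0833, 0.0277]
tool_rot: [-0.457, 0.537, 0.487, 0.515]
force: [-7.7, 0.9, 3.1]
finger_gap: 0.004
```

>>> step_arm([
  [0,-0.003,0,0],
  [0,-0.004,0,0],
  [0,-0.005,0,0],
  [0,-0.0055,0,0],
  [0,-0.006,0,0],
  [0,-0.0065,0,0],
  [0,-0.0065,0,0],
])

```text
t: 15.78
tcp_pos: [0.5509, 0.0833, 0.0271]
tool_rot: [-0.454, 0.54, 0.49, 0.512]
force: [-10.8, 0.9, 6.5]
finger_gap: 0.001
```

```bash
python3 - <<'E'
from h import *
np.set_printoptions(precision=4,suppress=True)
s=telemetry.sense();print(s["force"],s["ft_torque"],s["tcp_pos"]);print(R.from_quat(s["tool_rot"]).as_matrix())
E
```

```text
[-10.7939   0.8523   6.4701] [-0.006   1.703   0.0116] [0.5509 0.0833 0.0271]
[[-0.0639 -0.9921  0.1076]
 [ 0.0122  0.107   0.9942]
 [-0.9979  0.0648  0.0053]]
```

>>> step_arm([
  [-0.001,-0.004,0,0],
  [-0.0015,-0.005,0,0],
  [-0.0015,-0.006,0,0],
  [-0.0015,-0.007,0,0],
  [-0.0015,-0.0075,0,0],
  [-0.0015,-0.008,0,0],
  [-0.0015,-0.008,0,0],
])

```text
t: 16.37
tcp_pos: [0.5513, 0.0834, 0.0273]
tool_rot: [-0.449, 0.544, 0.494, 0.508]
force: [-11.8, 1.0, 3.5]
finger_gap: -0.001
```

>>> step_arm([
  [-0.001,-0.005,0,0],
  [-0.001,-0.007,0,0],
  [-0.001,-0.008,0,0],
  [-0.001,-0.009,0,0],
  [-0.001,-0.0095,0,0],
  [-0.001,-0.0095,0,0],
])

```text
t: 16.87
tcp_pos: [0.5515, 0.0834, 0.0272]
tool_rot: [-0.444, 0.548, 0.499, 0.503]
force: [-15.1, -0.1, 9.0]
finger_gap: 0.001
```

>>> step_arm([
  [-0.001,0.001,0,0],
  [-0.001,0.003,0,0],
  [-0.001,0.008,0,0],
  [-0.001,0.014,0,0],
  [-0.001,0.02,0,0],
  [-0.001,0.02,0,0],
])

```text
t: 17.37
tcp_pos: [0.5307, 0.0857, 0.0304]
tool_rot: [-0.444, 0.549, 0.5, 0.502]
force: [-1.0, -0.3, 0.3]
finger_gap: -0.0
```

```bash
python3 - <<'E'
from h import *
np.set_printoptions(precision=4,suppress=True)
s=telemetry.sense();print(s["force"],s["tcp_pos"]);print(R.from_quat(s["tool_rot"]).as_matrix())
snap("wrist","w16"); snap("scene","s16"); crop("s16",170,130,140,110,5);snap("side","d16"); crop("d16",210,150,100,100,6)
E
```

```text
[-1.0213 -0.3387  0.2781] [0.5307 0.0857 0.0304]
[[-0.101  -0.989   0.1077]
 [ 0.0148  0.1067  0.9942]
 [-0.9948  0.102   0.0039]]
```

View pics/w16.png

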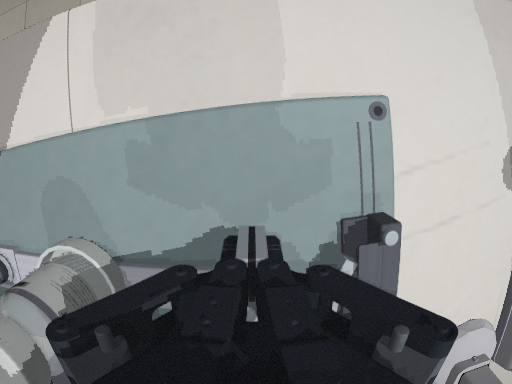

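View pics/s16_c170.png

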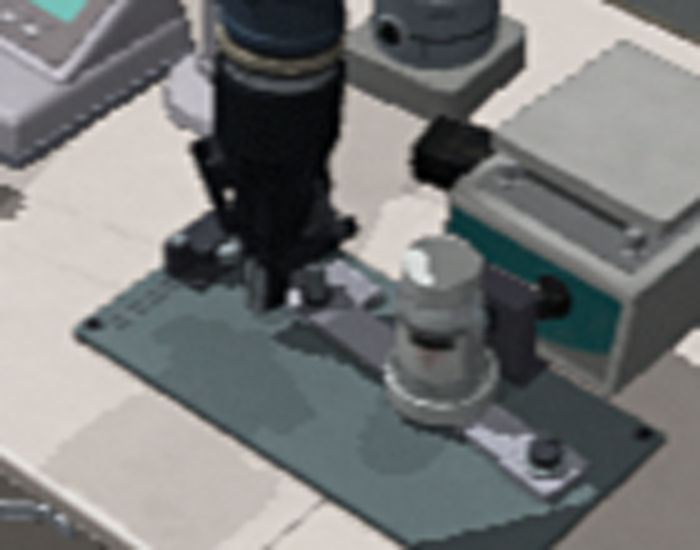

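>>> step_arm([
  [-0.01,0.02,0,0],
  [-0.04,0.04,0,0],
  [-0.08,0.05,0,0],
  [-0.12,0.06,0,0],
  [-0.16,0.06,0,0],
  [-0.19,0.06,0,0],
  [-0.2,0.06,0,0],
  [-0.2,0.06,0,0],
])

```text
t: 18.18
tcp_pos: [0.4957, 0.0888, 0.2389]
tool_rot: [-0.447, 0.546, 0.497, 0.505]
force: [0.8, -0.2, -1.1]
finger_gap: -0.002
```

```bash
python3 - <<'E'
from h import *
np.set_printoptions(precision=4,suppress=True)
s=telemetry.sense();print(s["force"],s["tcp_pos"])
snap("wrist","w17"); snap("scene","s17"); crop("s17",170,120,140,120,5);snap("side","d17"); crop("d17",210,150,100,100,6)
crop("w17",100,60,300,200,2.6)
E
```

```text
[ 0.7769 -0.1753 -1.0787] [0.4957 0.0888 0.2389]
```

View pics/w17.png

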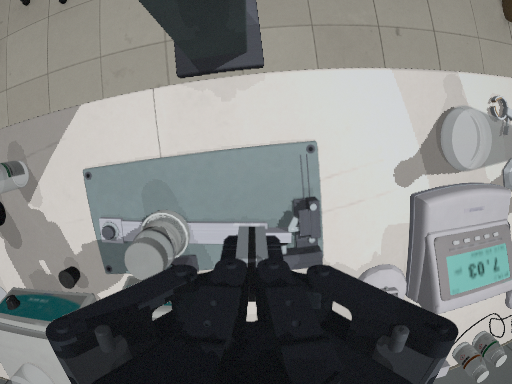

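View pics/s17_c170.png

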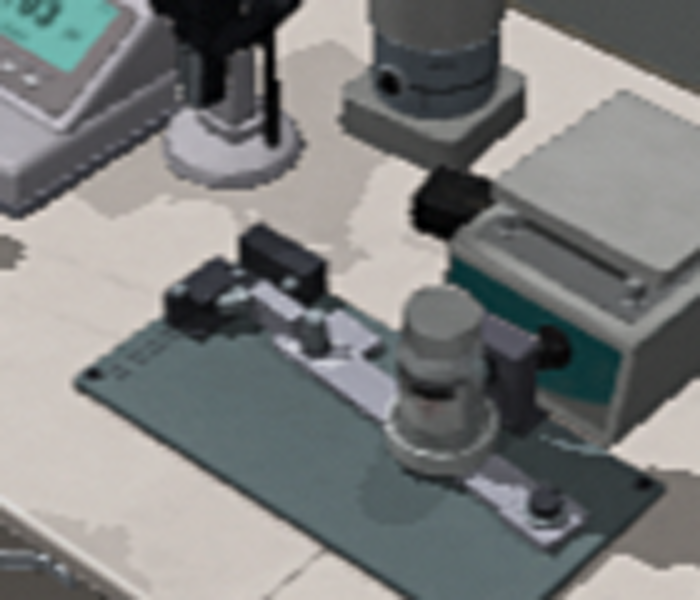

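View pics/d17_c210.png

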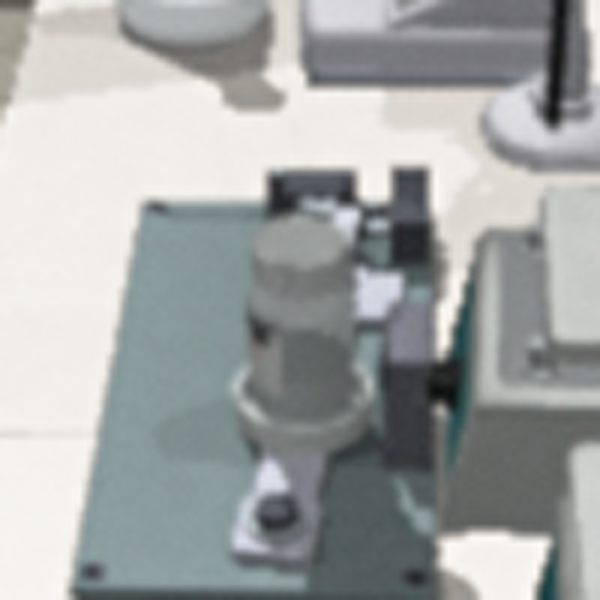

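```bash
python3 - <<'E'
from h import *
crop("w17",260,180,80,100,7.5);crop("s17",195,155,65,50,11)
E
```

```text
(no output)
```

View pics/w17_c260.png

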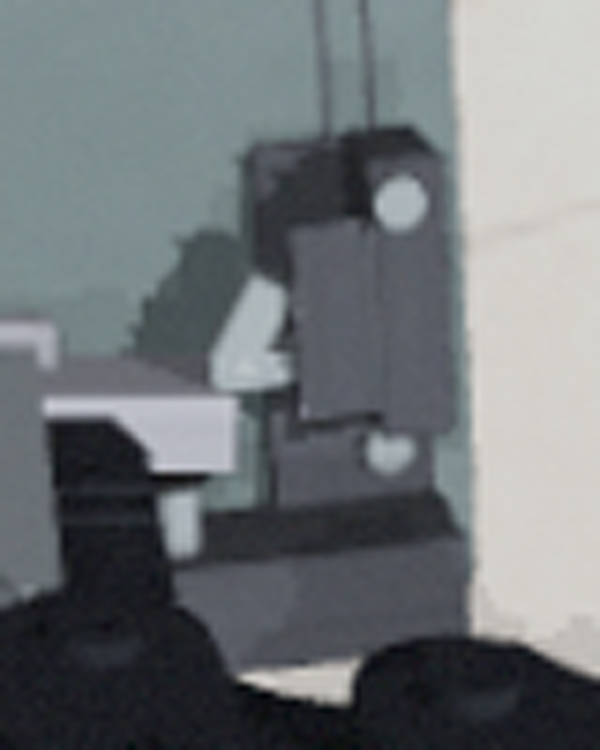

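View pics/s17_c195.png

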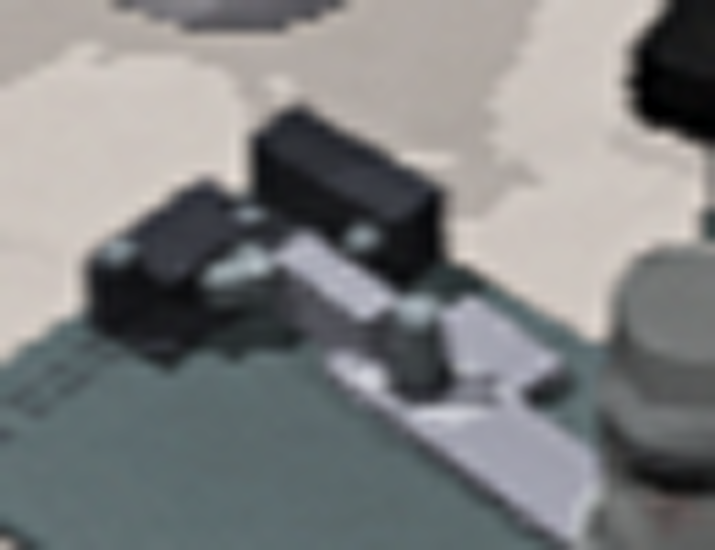

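```bash
python3 - <<'E'
from station import manip
print(manip.sign_off())
E
```

```text
the job is handed in; nothing more can be done
None
```

The jar is standing in its seat, the bar is clicked in behind the catch, and I handed the job in at about 18.3 s. The sign-off gives no verdict, so this rests on my own checks.

**Jar:** I gripped it on its body and lowered it onto the seat floor by feel. Contact came at a TCP height of 0.056 m, where the floor should be, then I let go. Afterwards the cap sat about 2 mm from the estimated seat centre, and the final pictures show it upright in the cup.

**Bar:** I pushed the post with the shut fingers, past the catch bump (about 6 N), onto the plunger and up to about 15 N. At that force I estimate the plunger was about 5 mm in, short of the bottom. I then backed off and lifted clear.

**Last checks:** The final wrist and scene pictures show the catch nose snapped in behind the end of the tongue, with the tongue resting on the plunger. The arm was clear, with about 1 N on the sensor, which is noise. The balance and the other things looked unmoved, though I did not re-measure them.

**What disagreed or is unconfirmed:**
- **Heights:** From the cameras, the jar, bottle and seat rim came out 6 to 8 mm lower than the text says. I relied on contact instead.
- **Tool tilt:** The tool tilted by about 0.1 rad while pressing home, because the arm gave way. That made it also press down on the post with up to 9 N.
- **Peak force:** It was about 1 N over the 14 N mark, under the 20 N ramming limit.
- **Plunger:** I could not read its exact position after release.

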